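# Clear the sharpening bench

## Task

Clear up the sharpening bench: first take the two steel rinsing cups out of the trays and nest them, one after the other, into the cup on the black rubber mat, so that all three make one upright stack there. Then lay every red stone in the red tray and every green stone in the green tray, each flat on the tray's floor and none on top of another. Leave the grey stone, the oil bottle, the brush, the small tool and the wood block where they are.

Things in the scene. Friction and masses are not known exactly. Their poses are not given: they have to be found in the camera images.
- red_1: brick-red sharpening stone (may be absent), a bar 96 long (x) by 30 wide (y) by 28 high (z) mm, about 0.2 kg, lying loose on the bench; origin at its centre, so 14 mm above what it lies on; x along its length
- red_2: brick-red sharpening stone (may be absent), a bar 96 long (x) by 30 wide (y) by 28 high (z) mm, about 0.2 kg, lying loose on the bench; origin at its centre, so 14 mm above what it lies on; x along its length
- red_3: brick-red sharpening stone (may be absent), a bar 96 long (x) by 30 wide (y) by 28 high (z) mm, about 0.2 kg, lying loose on the bench; origin at its centre, so 14 mm above what it lies on; x along its length
- green_1: green sharpening stone (may be absent), a bar 96 long (x) by 30 wide (y) by 28 high (z) mm, about 0.2 kg, lying loose on the bench; origin at its centre, so 14 mm above what it lies on; x along its length
- green_2: green sharpening stone (may be absent), a bar 96 long (x) by 30 wide (y) by 28 high (z) mm, about 0.2 kg, lying loose on the bench; origin at its centre, so 14 mm above what it lies on; x along its length
- green_3: green sharpening stone (may be absent), a bar 96 long (x) by 30 wide (y) by 28 high (z) mm, about 0.2 kg, lying loose on the bench; origin at its centre, so 14 mm above what it lies on; x along its length
- tray_red: open tray painted red, fixed to the bench, for the red stones: outside 146 (x) by 190 (y) by 24 (z) mm, walls 6 mm thick, inside 134 by 178 mm, inner floor 6 mm above the origin; origin at the centre of its underside, z up. A rinsing cup stands in it at the start
- tray_green: open tray painted green, fixed to the bench, for the green stones: outside 146 (x) by 190 (y) by 24 (z) mm, walls 6 mm thick, inside 134 by 178 mm, inner floor 6 mm above the origin; origin at the centre of its underside, z up. A rinsing cup stands in it at the start
- cup_base: round steel rinsing cup, open upward, standing on the round black rubber mat; 80 mm high, outer diameter 44 mm at the foot, 58 mm at 48 mm up, 66 mm at the rim, wall 2.5 mm, heavy bottom with the inner floor 32 mm above the foot, 0.15 kg; origin at the centre of its foot, z up its axis. All three cups are alike; one set down in another sits 32 mm higher and stays loose
- cup_a: round steel rinsing cup, open upward, standing in the red tray; 80 mm high, outer diameter 44 mm at the foot, 58 mm at 48 mm up, 66 mm at the rim, wall 2.5 mm, heavy bottom with the inner floor 32 mm above the foot, 0.15 kg; origin at the centre of its foot, z up its axis. All three cups are alike; one set down in another sits 32 mm higher and stays loose
- cup_b: round steel rinsing cup, open upward, standing in the green tray; 80 mm high, outer diameter 44 mm at the foot, 58 mm at 48 mm up, 66 mm at the rim, wall 2.5 mm, heavy bottom with the inner floor 32 mm above the foot, 0.15 kg; origin at the centre of its foot, z up its axis. All three cups are alike; one set down in another sits 32 mm higher and stays loose
- mat: round black rubber mat, 110 mm across and 4 mm thick, fixed flat on the bench; origin at the centre of its underside
- grey_stone: grey flattening stone, 110 x 40 x 20 mm, lying beyond the other stones: a bystander; origin at its centre, x along its length
- oil_bottle: amber oil bottle, 52 mm across and 130 mm high, standing: a bystander; origin at the centre of its foot
- brush: bench brush lying at the far side: a bystander
- chisel: small tool with a wooden handle lying at the far side: a bystander
- wood_block: upright light wood block, 70 x 50 x 90 mm, standing near the left edge of the bench: a bystander; origin at the centre of its underside
There are look-alikes about, which are no part of the job. Several things have the shape of the mat; the one meant has the colours described above. What is shaped like the green_3 but pink is not meant.

How it is judged:
On the way, in this order (a step that is already met when the one before it is completed fails the run):
1. the two cups from the trays are nested, upright, in the cup on the black rubber mat (horizontal distance between cup_base and mat below 0.035 m and angle between cup_base's own z axis and vertical below 0.1 rad and ((horizontal distance between each of cup_a, cup_b and cup_base below 0.01 m and angle between each of cup_a, cup_b's own z axis and vertical below 0.12 rad and z of cup_a in the frame of cup_base between 0.024 and 0.04 m and z of cup_b in the frame of cup_base between 0.056 and 0.072 m) or (horizontal distance between each of cup_b, cup_a and cup_base below 0.01 m and angle between each of cup_b, cup_a's own z axis and vertical below 0.12 rad and z of cup_b in the frame of cup_base between 0.024 and 0.04 m and z of cup_a in the frame of cup_base between 0.056 and 0.072 m))), for 0.2 s.
2. then all stones lie in the trays of their colours (x of red_1 in the frame of tray_red between -0.065 and 0.065 m and y of red_1 in the frame of tray_red between -0.087 and 0.087 m and z of red_1 in the frame of tray_red between 0.01 and 0.03 m and angle between red_1's own x axis and vertical between 1.35 and 1.79 rad and x of red_2 in the frame of tray_red between -0.065 and 0.065 m and y of red_2 in the frame of tray_red between -0.087 and 0.087 m and z of red_2 in the frame of tray_red between 0.01 and 0.03 m and angle between red_2's own x axis and vertical between 1.35 and 1.79 rad and x of red_3 in the frame of tray_red between -0.065 and 0.065 m and y of red_3 in the frame of tray_red between -0.087 and 0.087 m and z of red_3 in the frame of tray_red between 0.01 and 0.03 m and angle between red_3's own x axis and vertical between 1.35 and 1.79 rad and x of green_1 in the frame of tray_green between -0.065 and 0.065 m and y of green_1 in the frame of tray_green between -0.087 and 0.087 m and z of green_1 in the frame of tray_green between 0.01 and 0.03 m and angle between green_1's own x axis and vertical between 1.35 and 1.79 rad and x of green_2 in the frame of tray_green between -0.065 and 0.065 m and y of green_2 in the frame of tray_green between -0.087 and 0.087 m and z of green_2 in the frame of tray_green between 0.01 and 0.03 m and angle between green_2's own x axis and vertical between 1.35 and 1.79 rad and x of green_3 in the frame of tray_green between -0.065 and 0.065 m and y of green_3 in the frame of tray_green between -0.087 and 0.087 m and z of green_3 in the frame of tray_green between 0.01 and 0.03 m and angle between green_3's own x axis and vertical between 1.35 and 1.79 rad), for 0.2 s.
At the end, for the whole second after the job is handed in: Cups nested, upright and at rest on the black rubber mat: base within 35 mm of its centre, the others within 10 mm of its axis, 32 and 64 mm (+-8) higher, tilt under 0.1 rad. Each stone at rest in its colour's tray: centre inside the walls and under 30 mm up, level within 0.22 rad (all of step 1 and all of step 2 and linear speed of each of red_1, red_2, red_3, green_1, green_2, green_3, cup_base, cup_a, cup_b below 0.03 m/s); the robot touches nothing.
It fails at once if the grey stone is moved more than 50 mm (distance of grey_stone from where it was at the start of the episode above 0.05 m).
It fails at once if the oil bottle is moved more than 50 mm (distance of oil_bottle from where it was at the start of the episode above 0.05 m).
It fails at once if the brush is moved more than 50 mm (distance of brush from where it was at the start of the episode above 0.05 m).
It fails at once if the chisel is moved more than 50 mm (distance of chisel from where it was at the start of the episode above 0.05 m).
It fails at once if the wood block is moved more than 50 mm (distance of wood_block from where it was at the start of the episode above 0.05 m).
Of red_1, red_2, red_3, green_1, green_2, green_3 only 4 to 6 are there at a start; the rules pass over those that are not, and their reading is None.
At some moment in a run one of red_1, red_2, red_3, green_1, green_2, green_3 may be knocked a few centimetres aside while the robot is not near it.
It also fails if it takes over 210 s, if anything falls off the work surface, if the arm or the gripper's body presses on something with over 40 N, if the wrist force passes 120 N, or if a joint passes its speed limit or range.

## Robot

A 6-joint arm with a two-finger parallel gripper is mounted at the origin on the work surface. World frame = base frame: x ahead of the robot, y to its left, z up, the work surface at z = 0. Lengths are in m, angles in rad, forces in N, time in s.
With the tool pointing down it reaches from about 0.225 to 0.875 m from the base axis. Payload 3.4 kg.
Tool frame: the origin (TCP) lies where the fingers leave the gripper's body, on its centre line; the fingertips stand 73 mm ahead of it and the grasp point (between the pads) lies 54 mm ahead of it (manip.pinch_z is the distance from the TCP to the grasp point, in m); z points along the fingers, y is the line along which they close (so a half turn about z gives the same grasp; the last joint's range is limited). The gripper opens to 85 mm and grips with 20 to 120 N. Pads are 22 mm wide; open, the fingers measure 114 mm over their backs; the gripper's body (76 mm by 85 mm) begins 54 mm behind the grasp point. The pads swing forward as they close: fully open they stand 13 mm farther back than shut.
Start: joints at [1.099, 0.276, 1.505, -0, 1.361, -0.121], TCP at [0.198, 0.54, 0.304] pointing down, gripper open.
Joint ranges: [-2.89, 2.89], [-0.75, 2.08], [0.22, 2.7], [-1.18, 4.32], [0.11, 2.71], [-2.7, 2.7]. Speed limits (rad/s): [2.57, 2.57, 3.14, 3.14, 3.14, 3.14].

## Interface

Orientations are given as a unit quaternion [w, x, y, z].
In Python, from rig import readout, imaging, manip gives the robot as it stands. The module is installed in compiled form; this text tells all that it offers.
- The arm moves only by the tool servo_tool, never from a script. Its argument "moves" is a list of rows, each an object with "dp": the shift along the tool's x, y, z in units of 0.2 m (1.0 is 0.2 m), a list of three; "delta_rot": the turn, a rotation vector about the tool's x, y, z in units of 0.1 rad (1.0 is 0.1 rad), a list of three; "fingers": the opening, from 0 (shut) to 1 (fully open). In form: [{"dp": [dx, dy, dz], "delta_rot": [wx, wy, wz], "fingers": fingers}, ...]. A call has 1 to 5 rows; each row shifts and turns the commanded pose from where the row before left it, along the tool's axes as they then stand; what a row does not reach is not made up. A row lasts 1/10 s, in which the tool goes at most 50 mm and 8.59 degrees, less where a joint would pass 70% of its speed; a pose out of reach is approached as far as the arm can. A call with a number of a shift or a turn outside -1 to 1 is refused whole. A call with a gripper value outside its range is refused whole. The fingers move at their own pace and stop on an object; "force" is the grip in N (left out, the last holds). Time passes only in rows, so rows that do not move let the fingers close. It gives the time, the measured TCP pose, the force, the opening and the grip force at its end, in the units of the state.
- readout.get_state(): the state, without advancing time (a new reading comes with each control period).
- imaging.get_image(name): name is "scene" or "top" or "wrist"; returns (picture, depth): 384x512x3 uint8, red, green, blue; 384x512 float32, m along the optical axis (not along the pixel's ray), 0 where there is no reading.
- imaging.calibration(name): a dict with "intrinsics" (3x3 intrinsics, pixels), "R" (3x3) and "t" (3): a world point X has camera coordinates R X + t; the wrist camera has in their place "hand_eye" (4x4, takes a point from camera to tool coordinates, whose origin is the TCP and whose axes are the flange's). Camera axes: x right, y down, z forward; pixel columns grow to the right and rows downward; lengths in m; the calibration is good to about 2 mm. The wrist camera is an equidistant fisheye: a pixel r from the principal point sees the ray r / f radians off the axis. A picture is of the moment at which its call begins: read the wrist's pose just before it. calibration takes no time and is no camera call.
- manip.sign_off(): hands the job in; it is judged then, once.
The state is a dict: "clock": time; "qpos": joint angles; "qd": joint speeds; "effort": joint torques, N m; "position": TCP position; "ee_rot": TCP orientation; "contact_force": force on the tool from outside, world axes, zero at the start; "moment": the same for the moment, N m; "width": finger opening in m; "gripper_force": force on a finger pad.
Only numpy, scipy, OpenCV 4.12 (cv2) and the standard library are available. Lean on these libraries where they do the work, as an engineer would, in place of code of your own. Each camera call takes 0.05 s, during which the arm holds its last target. There are 200 camera calls.

## Working session

There is one attempt and no reset: what is moved stays moved. The work goes in short steps, Python scripts to look and compute and a tool call to move; the robot and the scene stay as the last step left them, time stands still between calls to the robot, and variables do not carry over. Pictures are saved under pics/ and viewed, at most 14 in all, crops included, and the job is handed in when it is done.

Besides the shell and the picture viewer there is one more tool, called after "Call:" in YAML: its name, and indented under it one key for each argument. servo_tool: Moves the arm, as the interface text tells. Its arguments: {"type":"object","properties":{"moves":{"type":"array"},"force":{"type":"number"}},"required":["moves"]}

```bash
mkdir -p pics
cat > h.py <<'E'
import numpy as np, cv2
from rig import readout, imaging, manip
def grab(n,tag):
    im,d=imaging.get_image(n); cv2.imwrite(f'pics/{tag}.png',cv2.cvtColor(im,cv2.COLOR_RGB2BGR)); np.save(f'pics/{tag}.npy',d); return im,d
def world(n,d):
    c=imaging.calibration(n);K=np.array(c['intrinsics']);R=np.array(c['R']);t=np.array(c['t'])
    v,u=np.mgrid[:384,:512]
    P=np.stack([(u-K[0,2])/K[0,0]*d,(v-K[1,2])/K[1,1]*d,d],-1)
    return (P-t)@R
E
python3 - <<'E'
from h import *
for n in('top','scene'):
    im,d=grab(n,n+'0'); np.save(f'pics/{n}0w.npy',world(n,d))
    c=imaging.calibration(n); print(n,c)
print(readout.get_state()); print(manip.pinch_z)
import cv2
a=cv2.imread('pics/top0.png');cv2.imwrite('pics/top0b.png',cv2.resize(a,(800,600),interpolation=cv2.INTER_CUBIC))
E
```

```text
top {'intrinsics': array([[433.2776209 ,   0.        , 258.80322331],
       [  0.        , 433.2776209 , 187.37110023],
       [  0.        ,   0.        ,   1.        ]]), 'R': array([[-0.02572925, -0.9996419 , -0.00735359],
       [-0.99375892,  0.02637515, -0.10838614],
       [ 0.10854128,  0.004519  , -0.99408167]]), 't': array([0.13157113, 0.53052461, 1.41438376])}
scene {'intrinsics': array([[454.97538931,   0.        , 250.63851808],
       [  0.        , 454.97538931, 191.11308346],
       [  0.        ,   0.        ,   1.        ]]), 'R': array([[-0.14199429,  0.98980187,  0.01139676],
       [ 0.81230363,  0.12309507, -0.57009685],
       [-0.56568581, -0.07169287, -0.82149844]]), 't': array([-0.02333772, -0.41952137,  1.76326735])}
{'clock': 0.1, 'qpos': array([ 1.09899729e+00,  2.76526215e-01,  1.50599134e+00, -8.06985769e-06,
        1.36071302e+00, -1.21014027e-01]), 'qd': array([ 1.62475879e-03,  1.58400297e-04, -1.85174384e-03, -4.84957936e-05,
       -1.32602303e-03,  2.47303872e-04]), 'effort': array([ 7.17758194e-04, -4.17699623e+01, -2.46405476e+01, -3.45620492e-04,
        5.81613538e-03,  1.91862995e-06]), 'position': array([0.19744477, 0.5396649 , 0.30313533]), 'ee_rot': array([-2.35432940e-04,  1.74493743e-01,  9.84657942e-01, -7.84400104e-04]), 'contact_force': array([ 0.02274333, -0.56841827, -0.32208738]), 'moment': array([ 0.00478559,  0.03951811, -0.03697173]), 'gripper_force': 0.0, 'width': 0.08543403960184477}
0.0539
```

View pics/top0b.png

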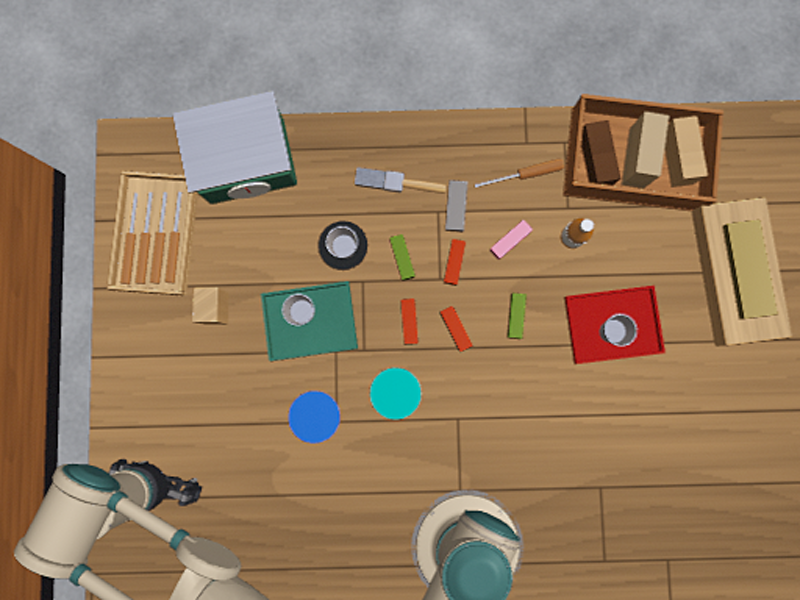

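View pics/scene0.png

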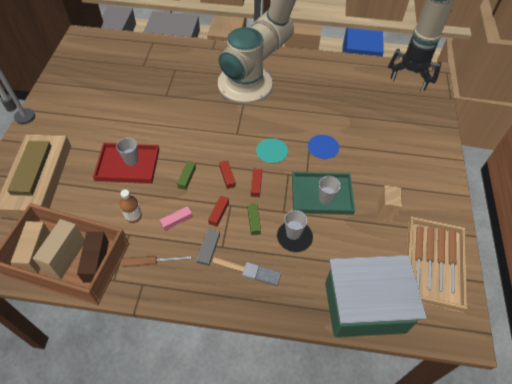

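Five stones are present: three red at enlarged-top pixels (454,262), (409,321) and (456,328), and two green at (402,257) and (517,315). The black mat with its cup is at (343,245), the green tray with a cup at (298,310), and the red tray with a cup at (619,330). The pink bar and the blue and teal discs are decoys.

```bash
cat >> h.py <<'E'
def stones(im,W,zmin=.012,zmax=.05):
    h=cv2.cvtColor(im,cv2.COLOR_RGB2HSV).astype(int);H,S,V=h[...,0],h[...,1],h[...,2]
    out=[]
    for nm,m in(('red',((H<10)|(H>173))&(S>150)&(V>90)),('green',(H>32)&(H<60)&(S>110)&(V>60))):
        m=m&(W[...,2]>zmin)&(W[...,2]<zmax)
        n,l,st,_=cv2.connectedComponentsWithStats(m.astype(np.uint8))
        for i in range(1,n):
            if st[i,4]<100: continue
            P=W[l==i]; zt=np.percentile(P[:,2],80); P=P[P[:,2]>zt-.008]
            r=cv2.minAreaRect((P[:,:2]*1000).astype(np.float32)); b=cv2.boxPoints(r); e=b[1]-b[0]; f=b[2]-b[1]
            if np.linalg.norm(f)>np.linalg.norm(e): e=f
            a=np.degrees(np.arctan2(e[1],e[0]))%180
            out.append((nm,np.round(r[0],1),np.round(r[1],1),round(a,1),round(zt,4),st[i,4]))
    return out
def circ(P):
    A=np.c_[2*P[:,:2],np.ones(len(P))];s=np.linalg.lstsq(A,(P[:,:2]**2).sum(1),rcond=None)[0]
    return s[:2],np.sqrt(s[2]+s[0]**2+s[1]**2)
E
python3 - <<'E'
from h import *
for n in('top','scene'):
    im=cv2.cvtColor(cv2.imread(f'pics/{n}0.png'),cv2.COLOR_BGR2RGB);W=np.load(f'pics/{n}0w.npy')
    print(n)
    for s in stones(im,W):print(s)
    seeds=[(343,245),(298,310),(619,330)]
    for u,v in seeds:
        c=np.load('pics/top0w.npy')[int(v*.64),int(u*.64)]
        m=(np.hypot(W[...,0]-c[0],W[...,1]-c[1])<.06)&(W[...,2]>.07)&(W[...,2]<.1)
        P=W[m];zt=np.percentile(P[:,2],90);P=P[P[:,2]>zt-.006]
        cc,r=circ(P);h=cv2.minAreaRect((P[:,:2]*1000).astype(np.float32));print('cup',c,cc,r,zt,len(P),h)
    h=cv2.cvtColor(im,cv2.COLOR_RGB2HSV).astype(int)
    for nm,lo,hi in(('tg',70,86),('tr',174,6)):
        H=h[...,0];m=((H>=lo)|(H<=hi)) if lo>hi else (H>=lo)&(H<=hi)
        m=m&(h[...,1]>100)&(W[...,2]>.017)&(W[...,2]<.03)&(W[...,0]>.2)
        k,l,st,_=cv2.connectedComponentsWithStats(m.astype(np.uint8),connectivity=8)
        for i in range(1,k):
            if st[i,4]>60: print(nm,st[i,4],cv2.minAreaRect((W[l==i][:,:2]*1000).astype(np.float32)))
    for nm,u,v in(('bottle',580,232),('grey',456,205),('block',207,305),('brush',400,180)):
        print(nm,np.load('pics/top0w.npy')[int(v*.64),int(u*.64)])
    if n=='top':
      m=(h[...,2]<70)&(W[...,2]<.015)&(W[...,2]>-.01)&(np.hypot(W[...,0]-.74,W[...,1]-.26)<.12)
      print('mat',cv2.minAreaRect((W[m][:,:2]*1000).astype(np.float32)))
E
```

```text
top
('red', array([600.5,   9.6]), array([28.4, 95.6]), np.float32(166.9), np.float64(0.0303), np.int32(241))
('red', array([ 456., -327.]), array([146. , 192.1]), np.float32(95.5), np.float64(0.0261), np.int32(396))
('red', array([474.5, 110.3]), array([94.1, 28.4]), np.float32(3.2), np.float64(0.0306), np.int32(246))
('red', array([455.8,  11.3]), array([93.2, 27.4]), np.float32(24.6), np.float64(0.0304), np.int32(243))
('green', array([613.1, 121.7]), array([94.3, 28.2]), np.float32(14.8), np.float64(0.0303), np.int32(237))
('green', array([ 479.8, -119.2]), array([29.8, 94.7]), np.float32(172.3), np.float64(0.03), np.int32(248))
cup [0.64129685 0.24760224 0.04041216] [0.63772091 0.24635397] 0.03127975692718841 0.08668759838782514 52 ((638.31640625, 246.77078247070312), (63.289310455322266, 62.1187629699707), 42.440086364746094)
cup [0.50395016 0.34677883 0.03320119] [0.49962831 0.33758115] 0.031322490157640055 0.08765266785458542 54 ((499.3758239746094, 338.07891845703125), (64.10501098632812, 63.21933364868164), 44.697174072265625)
cup [ 0.4428037  -0.33069414  0.03856142] [ 0.4
[... 2147 characters left out ...]
441.9141540527344, -320.07550048828125), (68.08740997314453, 64.08248901367188), 19.24319076538086)
tr 365 ((456.5630187988281, -329.0038757324219), (153.22543334960938, 193.34449768066406), 5.979531764984131)
tr 213 ((458.1354675292969, 9.806045532226562), (98.96525573730469, 30.724994659423828), 24.596261978149414)
tr 211 ((475.5220031738281, 109.08927154541016), (97.87297058105469, 28.65883445739746), 3.9544293880462646)
tr 260 ((601.7783813476562, 8.440523147583008), (30.1248722076416, 97.42578887939453), 77.02262115478516)
bottle [ 0.64256146 -0.24351868  0.10220822]
grey [0.72321647 0.00374916 0.02588213]
block [0.5132482  0.52215639 0.09160693]
brush [0.7843616  0.12089713 0.01751083]
```

Call:
servo_tool:
  moves:
    - {"dp": [0,0,0],"delta_rot": [0,0,-0.87],"fingers": 1}
    - {"dp": [0,0,0],"delta_rot": [0,0,-0.87],"fingers": 1}
    - {"dp": [0,0,0],"delta_rot": [0,0,-0.87],"fingers": 1}
    - {"dp": [0,0,0],"delta_rot": [0,0,-0.9],"fingers": 1}
    - {"dp": [0,0,0],"delta_rot": [0,0,0],"fingers": 1}
  force: 30

```text
clock: 0.6
position: [0.1975, 0.5398, 0.3034]
ee_rot: [-0.0, -0.0, 1.0, -0.0]
contact_force: [0.6, 0.9, 0.4]
width: 0.0853
gripper_force: 0.0
```

Call:
servo_tool:
  moves:
    - {"dp": [-0.19,-0.127,0],"delta_rot": [0,0,0],"fingers": 1}
    - {"dp": [-0.19,-0.127,0],"delta_rot": [0,0,0],"fingers": 1}
    - {"dp": [-0.19,-0.127,0],"delta_rot": [0,0,0],"fingers": 1}
    - {"dp": [-0.19,-0.127,0],"delta_rot": [0,0,0],"fingers": 1}
    - {"dp": [-0.19,-0.127,0],"delta_rot": [0,0,0],"fingers": 1}

```text
clock: 1.1
position: [0.3888, 0.4118, 0.3038]
ee_rot: [-0.0, 0.001, 1.0, 0.0]
contact_force: [0.3, 1.3, 0.5]
width: 0.0853
gripper_force: 0.0
```

Call:
servo_tool:
  moves:
    - {"dp": [-0.19,-0.127,0],"delta_rot": [0,0,0],"fingers": 1}
    - {"dp": [-0.19,-0.127,0],"delta_rot": [0,0,0],"fingers": 1}
    - {"dp": [-0.18,-0.126,0],"delta_rot": [0,0,0],"fingers": 1}
    - {"dp": [0,0,0],"delta_rot": [0,0,0],"fingers": 1}
    - {"dp": [0,0,0],"delta_rot": [0,0,0],"fingers": 1}

```text
clock: 1.6
position: [0.5001, 0.3363, 0.3033]
ee_rot: [-0.001, 0.002, 1.0, -0.0]
contact_force: [-0.5, 0.3, 0.5]
width: 0.0855
gripper_force: 0.0
```

Run:
```python
from h import *
s=readout.get_state();print(s['position'],s['qpos'])
im,d=grab('wrist','w1');c=imaging.calibration('wrist');print(c)
```

```text
[0.50011127 0.33632029 0.303304  ] [ 4.76270385e-01  3.18552372e-01  1.44417066e+00  7.20867983e-04
  1.38029923e+00 -1.09107476e+00]
{'intrinsics': array([[297.31863964,   0.        , 258.65542996],
       [  0.        , 297.31863964, 191.853171  ],
       [  0.        ,   0.        ,   1.        ]]), 'hand_eye': array([[-6.90248898e-04, -9.64778548e-01, -2.63062496e-01,
         6.68391260e-02],
       [ 9.99999748e-01, -7.09932979e-04, -2.02256704e-05,
         1.76197647e-04],
       [-1.67243449e-04, -2.63062444e-01,  9.64778795e-01,
        -6.99753282e-02],
       [ 0.00000000e+00,  0.00000000e+00,  0.00000000e+00,
         1.00000000e+00]])}
```

View pics/w1.png

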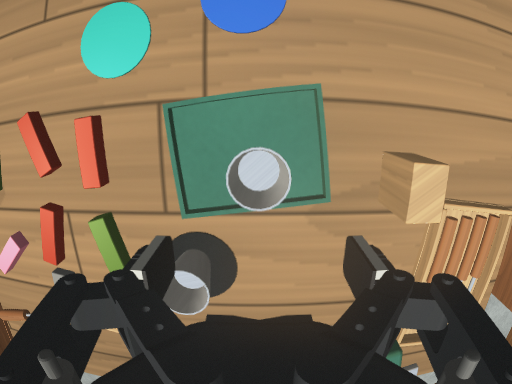

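The wrist view shows the green tray's cup rim centred near (259,179), between the open fingers at columns 150 and 365. I'll refine the cup position with it.

```bash
cat >> h.py <<'E'
from scipy.spatial.transform import Rotation as Ro
def wworld(d,s):
    c=imaging.calibration('wrist');K=np.array(c['intrinsics']);T=np.array(c['hand_eye'])
    v,u=np.mgrid[:384,:512];x=(u-K[0,2])/K[0,0];y=(v-K[1,2])/K[1,1];r=np.hypot(x,y)+1e-9
    k=np.tan(np.minimum(r,1.5))/r
    P=np.stack([x*k*d,y*k*d,d],-1)@T[:3,:3].T+T[:3,3]
    q=s['ee_rot'];R=Ro.from_quat([q[1],q[2],q[3],q[0]]).as_matrix()
    return P@R.T+s['position']
def look(tag):
    s=readout.get_state();im,d=grab('wrist',tag);W=wworld(d,s);np.save(f'pics/{tag}w.npy',W);return s,im,W
def cup(W,c,zr,tol=.006,rad=.045):
    m=(np.hypot(W[...,0]-c[0],W[...,1]-c[1])<rad)&(abs(W[...,2]-zr)<tol)
    P=W[m];cc,r=circ(P);h=cv2.minAreaRect((P[:,:2]*1000).astype(np.float32))
    return cc,r,np.round(h[0],1),np.round(h[1],1),len(P),np.percentile(P[:,2],90)
E
python3 - <<'E'
from h import *
s=readout.get_state();W=wworld(np.load('pics/w1.npy'),s)
print(cup(W,(.5,.3367),.086)); print(cup(W,(.6388,.2455),.084))
im=cv2.cvtColor(cv2.imread('pics/w1.png'),cv2.COLOR_BGR2RGB)
for x in stones(im,W):print(x)
E
```

```text
(array([0.49726837, 0.33667799]), np.float64(0.030862621562817973), array([498. , 336.6]), array([64.4, 64.3]), 673, np.float64(0.08671932966896229))
(array([0.63559568, 0.24622522]), np.float64(0.03116124336698223), array([639.3, 251.4]), array([52., 66.]), 376, np.float64(0.08439836517115838))
('red', array([454.1,  11.1]), array([96.5, 30.1]), np.float32(25.9), np.float64(0.0287), np.int32(879))
('red', array([472.2, 110.2]), array([95.4, 30.7]), np.float32(3.7), np.float64(0.0286), np.int32(1269))
('red', array([598. ,   9.4]), array([30.4, 95.2]), np.float32(166.8), np.float64(0.0284), np.int32(749))
('green', array([604. , 120.5]), array([81.1, 30.2]), np.float32(15.1), np.float64(0.0284), np.int32(887))
```

Call:
servo_tool:
  moves:
    - {"dp": [0.006,0,0.2],"delta_rot": [0,0,0],"fingers": 1}
    - {"dp": [0,0,0.2],"delta_rot": [0,0,0],"fingers": 1}
    - {"dp": [0,0,0.2],"delta_rot": [0,0,0],"fingers": 1}
    - {"dp": [0,0,0.15],"delta_rot": [0,0,0],"fingers": 1}
    - {"dp": [0,0,0.12],"delta_rot": [0,0,0],"fingers": 1}

```text
clock: 2.15
position: [0.4959, 0.338, 0.1281]
ee_rot: [-0.001, -0.001, 1.0, -0.0]
contact_force: [1.2, -0.7, 0.0]
width: 0.0856
gripper_force: 0.0
```

Call:
servo_tool:
  moves:
    - {"dp": [0,0,0],"delta_rot": [0,0,0],"fingers": 1}
    - {"dp": [0,0,0],"delta_rot": [0,0,0],"fingers": 0.6}
    - {"dp": [0,0,0],"delta_rot": [0,0,0],"fingers": 0.5}
    - {"dp": [0,0,0],"delta_rot": [0,0,0],"fingers": 0.4}
    - {"dp": [0,0,0],"delta_rot": [0,0,0],"fingers": 0.3}
  force: 30

```text
clock: 2.65
position: [0.4994, 0.3378, 0.1318]
ee_rot: [0.002, -0.0, 1.0, 0.001]
contact_force: [-0.2, 1.0, 5.7]
width: 0.063
gripper_force: 33.6
```

Call:
servo_tool:
  moves:
    - {"dp": [0,0,0],"delta_rot": [0,0,0],"fingers": 0.3}
    - {"dp": [0,0,0],"delta_rot": [0,0,0],"fingers": 0.3}

```text
clock: 2.85
position: [0.4995, 0.3377, 0.1318]
ee_rot: [0.002, 0.0, 1.0, 0.001]
contact_force: [-0.1, 0.2, 6.0]
width: 0.063
gripper_force: 33.7
```

Call:
servo_tool:
  moves:
    - {"dp": [0,0,-0.1],"delta_rot": [0,0,0],"fingers": 0.3}
    - {"dp": [0,0,-0.2],"delta_rot": [0,0,0],"fingers": 0.3}
    - {"dp": [0,0,-0.2],"delta_rot": [0,0,0],"fingers": 0.3}
    - {"dp": [0,0,-0.2],"delta_rot": [0,0,0],"fingers": 0.3}
    - {"dp": [0,0,0],"delta_rot": [0,0,0],"fingers": 0.3}

```text
clock: 3.35
position: [0.5009, 0.3383, 0.2764]
ee_rot: [0.006, -0.0, 1.0, 0.003]
contact_force: [0.5, 0.6, -1.0]
width: 0.0633
gripper_force: 33.9
```

Run:
```python
from h import *
s,im,W=look('w2');print(s['position'],s['width'],s['contact_force'])
p=s['position']
print(cup(W,p,p[2]-.045,.02));
```

```text
[0.50089278 0.33826867 0.27641774] 0.06326581379593457 [ 0.54434291  0.56089672 -0.98759838]
(array([0.49886538, 0.33850605]), np.float64(0.03216494690459463), array([497.9, 341.7]), array([68. , 74.9]), 8955, np.float64(0.2411427238220242))
```

View pics/w2.png

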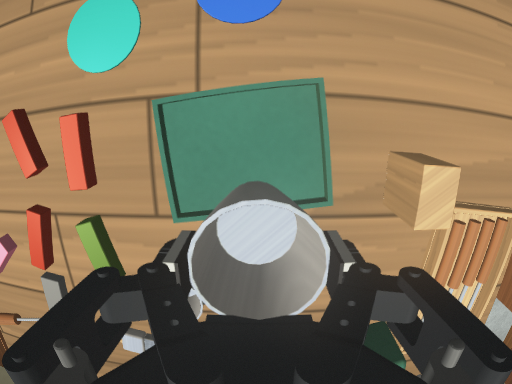

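The cup is held upright between the fingers, with its rim ellipse centred near (259,260), and the tray is empty. Next I move over the base cup.

Call:
servo_tool:
  moves:
    - {"dp": [-0.17,-0.116,0],"delta_rot": [0,0,0],"fingers": 0.3}
    - {"dp": [-0.17,-0.116,0],"delta_rot": [0,0,0],"fingers": 0.3}
    - {"dp": [-0.17,-0.116,0],"delta_rot": [0,0,0],"fingers": 0.3}
    - {"dp": [-0.17,-0.116,0],"delta_rot": [0,0,0],"fingers": 0.3}
    - {"dp": [0,0,0],"delta_rot": [0,0,0],"fingers": 0.3}

```text
clock: 3.9
position: [0.6382, 0.2403, 0.2669]
ee_rot: [-0.0, 0.002, 1.0, -0.002]
contact_force: [-0.6, 0.7, -1.4]
width: 0.0634
gripper_force: 33.9
```

Run:
```python
from h import *
s=readout.get_state();print(s['position'],s['ee_rot'],s['contact_force'])
for n in('top','scene'):
    im,d=grab(n,n+'1');W=world(n,d)
    P=W[(np.hypot(W[...,0]-.64,W[...,1]-.2455)<.06)&(W[...,2]>.05)]
    print(n,np.histogram(P[:,2],bins=np.arange(.05,.3,.01)))
    print([cup(W,(.64,.2455),z,.005,.05) for z in (.084,)])
    for x in stones(im,W):print(x)
a=cv2.imread('pics/scene1.png');cv2.imwrite('pics/sc1.png',cv2.resize(a[130:290,220:380],None,fx=3.7,fy=3.7))
```

```text
[0.63822534 0.24025403 0.26691347] [-1.07013845e-04  2.25779287e-03  9.99996190e-01 -1.58453346e-03] [-0.64587964  0.7051791  -1.35520319]
top (array([ 4, 11, 11, 26,  0,  0,  0,  0,  1,  3,  1,  4, 66,  4, 10,  4, 16,
       20,  2,  3, 21, 15, 11,  4]), array([0.05, 0.06, 0.07, 0.08, 0.09, 0.1 , 0.11, 0.12, 0.13, 0.14, 0.15,
       0.16, 0.17, 0.18, 0.19, 0.2 , 0.21, 0.22, 0.23, 0.24, 0.25, 0.26,
       0.27, 0.28, 0.29]))
[(array([0.63747163, 0.24642099]), np.float64(0.030967396006372605), array([626.8, 243.9]), array([38.7, 63.6]), 28, np.float64(0.08600534997094794))]
('red', array([600.2,   9.8]), array([28.5, 95.2]), np.float32(166.6), np.float64(0.0303), np.int32(243))
('red', array([ 456.1, -326.8]), array([146.1, 193. ]), np.float32(95.6), np.float64(0.0257), np.int32(396))
('red', array([474.7, 110.3]), array([94.7, 28.7]), np.float32(3.5), np.float64(0.0301), np.int32(246))
('red', array([455.8,  11.3]), array([93.3, 27.7]), np.float32(24.7), np.float64(0.0303), np.int32(243))
('green', array([613. , 121.6]), array([95.5, 28.2]), np.float32(14.8), np.float64(0.0306), np.i
[... 527 characters left out ...]
 array([59. , 63.6]), 52, np.float64(0.08492439401203865))]
('red', array([ 457.6, -329.1]), array([152.2, 192.3]), np.float32(95.8), np.float64(0.0237), np.int32(420))
('red', array([457. ,   9.3]), array([99.5, 30.2]), np.float32(24.3), np.float64(0.028), np.int32(227))
('red', array([475.6, 108.9]), array([101.1,  28. ]), np.float32(3.1), np.float64(0.0282), np.int32(229))
('red', array([600.5,   8.5]), array([30.3, 97.2]), np.float32(166.1), np.float64(0.0285), np.int32(263))
('green', array([ 482.2, -119.3]), array([28.7, 99.5]), np.float32(172.6), np.float64(0.028), np.int32(218))
('green', array([617.1, 121. ]), array([97.2, 28.1]), np.float32(14.3), np.float64(0.0282), np.int32(254))
```

View pics/sc1.png

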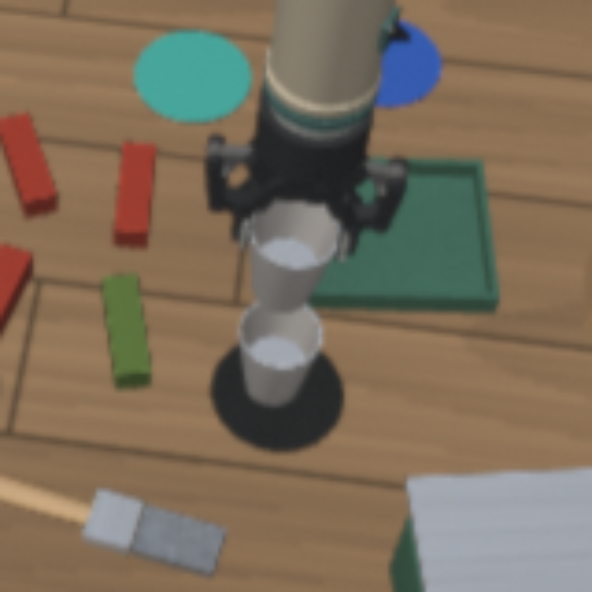

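Call:
servo_tool:
  moves:
    - {"dp": [0,0.026,0],"delta_rot": [0,0,0],"fingers": 0.3}
    - {"dp": [0,0,0],"delta_rot": [0,0,0],"fingers": 0.3}
    - {"dp": [0,0,0],"delta_rot": [0,0,0],"fingers": 0.3}
    - {"dp": [0,0,0],"delta_rot": [0,0,0],"fingers": 0.3}

```text
clock: 4.4
position: [0.6338, 0.2502, 0.2702]
ee_rot: [0.0, -0.001, 1.0, 0.0]
contact_force: [0.9, -0.6, -1.3]
width: 0.0632
gripper_force: 33.9
```

Call:
servo_tool:
  moves:
    - {"dp": [0,0,0],"delta_rot": [0,0,0],"fingers": 0.3}
    - {"dp": [0,0,0],"delta_rot": [0,0,0],"fingers": 0.3}
    - {"dp": [0,0,0],"delta_rot": [0,0,0],"fingers": 0.3}

```text
clock: 4.7
position: [0.6344, 0.2495, 0.27]
ee_rot: [0.0, -0.0, 1.0, 0.0]
contact_force: [-0.0, -0.1, -2.0]
width: 0.0635
gripper_force: 33.9
```

Call:
servo_tool:
  moves:
    - {"dp": [-0.019,-0.02,0],"delta_rot": [0,0,0],"fingers": 0.3}
    - {"dp": [0,0,0],"delta_rot": [0,0,0],"fingers": 0.3}
    - {"dp": [0,0,0.1],"delta_rot": [0,0,0],"fingers": 0.3}
    - {"dp": [0,0,0.1],"delta_rot": [0,0,0],"fingers": 0.3}
    - {"dp": [0,0,0],"delta_rot": [0,0,0],"fingers": 0.3}

```text
clock: 5.2
position: [0.6368, 0.2448, 0.2267]
ee_rot: [-0.003, 0.0, 1.0, -0.001]
contact_force: [-0.7, -1.0, -2.6]
width: 0.0634
gripper_force: 33.9
```

Call:
servo_tool:
  moves:
    - {"dp": [0,0,0],"delta_rot": [0,0,0],"fingers": 0.3}
    - {"dp": [0,0,0],"delta_rot": [0,0,0],"fingers": 0.3}
    - {"dp": [0,0,0],"delta_rot": [0,0,0],"fingers": 0.3}

```text
clock: 5.5
position: [0.6389, 0.2456, 0.2313]
ee_rot: [0.001, -0.0, 1.0, 0.0]
contact_force: [0.0, 0.3, -1.2]
width: 0.0633
gripper_force: 33.9
```

Run:
```python
from h import *
s=readout.get_state();print(s['position'],s['ee_rot'],s['contact_force'])
im,d=grab('scene','s2');W=world('scene',d)
for z in(.084,.19):print([cup(W,(.64,.2455),z+k,.005,.045) for k in(-.005,0,.005)])
```

```text
[0.63892054 0.24564734 0.23130231] [ 1.20502992e-03 -7.46395169e-05  9.99999205e-01  3.63033404e-04] [ 9.20557954e-04  3.38736916e-01 -1.20110328e+00]
[(array([0.63963329, 0.24465677]), np.float64(0.030876166613872946), array([645.8, 244.5]), array([63.8, 51.7]), 56, np.float64(0.08251302027939308)), (array([0.63922815, 0.24484623]), np.float64(0.03126869429229597), array([645.1, 244.3]), array([64.2, 50.3]), 40, np.float64(0.08648722166607298)), (array([0.64065135, 0.24461544]), np.float64(0.031123056570341118), array([649.4, 242.9]), array([62.1, 40.2]), 12, np.float64(0.0881471209609003))]
[(array([0.64015214, 0.24565756]), np.float64(0.034069981296636485), array([646.1, 246.3]), array([55.5, 69. ]), 70, np.float64(0.18818334597281072)), (array([0.63515169, 0.24467514]), np.float64(0.03827056062269215), array([656.4, 246.9]), array([35.5, 86. ]), 37, np.float64(0.19402202465154111)), (array([0.63475515, 0.24394684]), np.float64(0.03907256140771436), array([647.7, 243.8]), array([83.8,  9. ]), 18, np.float64(0.19793125869062872))]
```

Call:
servo_tool:
  moves:
    - {"dp": [0.003,-0.003,0.1],"delta_rot": [0,0,0],"fingers": 0.3}
    - {"dp": [0,0,0.1],"delta_rot": [0,0,0],"fingers": 0.3}
    - {"dp": [0,0,0.09],"delta_rot": [0,0,0],"fingers": 0.3}
    - {"dp": [0,0,0],"delta_rot": [0,0,0],"fingers": 0.3}
    - {"dp": [0,0,0],"delta_rot": [0,0,0],"fingers": 0.3}

```text
clock: 6.05
position: [0.638, 0.245, 0.1725]
ee_rot: [0.0, -0.0, 1.0, 0.0]
contact_force: [-0.1, 0.4, -0.7]
width: 0.0633
gripper_force: 33.9
```

Call:
servo_tool:
  moves:
    - {"dp": [0,0,0.02],"delta_rot": [0,0,0],"fingers": 0.3}
    - {"dp": [0,0,0.02],"delta_rot": [0,0,0],"fingers": 0.3}
    - {"dp": [0,0,0],"delta_rot": [0,0,0],"fingers": 0.3}
    - {"dp": [0,0,0],"delta_rot": [0,0,0],"fingers": 0.3}

```text
clock: 6.45
position: [0.6377, 0.2449, 0.1642]
ee_rot: [0.0, -0.0, 1.0, 0.0]
contact_force: [-0.1, -0.5, -1.5]
width: 0.0632
gripper_force: 33.9
```

Call:
servo_tool:
  moves:
    - {"dp": [0,0,0.01],"delta_rot": [0,0,0],"fingers": 0.3}
    - {"dp": [0,0,0],"delta_rot": [0,0,0],"fingers": 0.3}
    - {"dp": [0,0,0],"delta_rot": [0,0,0],"fingers": 0.3}
    - {"dp": [0,0,0],"delta_rot": [0,0,0],"fingers": 0.85}
    - {"dp": [0,0,0],"delta_rot": [0,0,0],"fingers": 1}

```text
clock: 6.95
position: [0.6379, 0.2449, 0.1622]
ee_rot: [0.0, -0.0, 1.0, 0.0]
contact_force: [0.1, 0.3, 0.0]
width: 0.0843
gripper_force: 0.0
```

Call:
servo_tool:
  moves:
    - {"dp": [0,0,0],"delta_rot": [0,0,0],"fingers": 1}
    - {"dp": [0,0,0],"delta_rot": [0,0,0],"fingers": 1}
    - {"dp": [0,0,-0.1],"delta_rot": [0,0,0],"fingers": 1}
    - {"dp": [0,0,-0.2],"delta_rot": [0,0,0],"fingers": 1}
    - {"dp": [0,0,-0.2],"delta_rot": [0,0,0],"fingers": 1}

```text
clock: 7.45
position: [0.6373, 0.2447, 0.2621]
ee_rot: [-0.001, -0.0, 1.0, -0.0]
contact_force: [1.1, 0.7, 0.4]
width: 0.0853
gripper_force: 0.0
```

Call:
servo_tool:
  moves:
    - {"dp": [0.1,0,-0.2],"delta_rot": [0,0,0],"fingers": 1}
    - {"dp": [0.2,-0.1,0],"delta_rot": [0,0,0],"fingers": 1}
    - {"dp": [0.1,-0.2,0],"delta_rot": [0,0,0],"fingers": 1}
    - {"dp": [0,-0.23,0],"delta_rot": [0,0,0],"fingers": 1}
    - {"dp": [0,-0.23,0],"delta_rot": [0,0,0],"fingers": 1}

```text
clock: 7.95
position: [0.5567, 0.092, 0.3026]
ee_rot: [0.001, -0.001, 1.0, -0.0]
contact_force: [-0.0, -0.6, 0.7]
width: 0.0854
gripper_force: 0.0
```

Run:
```python
from h import *
s=readout.get_state();print(s['position'],s['contact_force'],s['width'])
for n in('top','scene'):
  im,d=grab(n,n+'3');W=world(n,d)
  for z in(.084,.116):print(n,cup(W,(.64,.2455),z,.007,.05))
  for x in stones(im,W):print(x)
  if n=='scene': cv2.imwrite('pics/s3c.png',cv2.cvtColor(cv2.resize(im[190:260,260:340],None,fx=5,fy=5),cv2.COLOR_RGB2BGR))
```

```text
[0.55668988 0.09199255 0.30264067] [-0.00450298 -0.64416843  0.72694022] 0.08538184220603096
top (array([0.6361263 , 0.24422931]), np.float64(0.028482864259075483), array([635.7, 243.2]), array([58.8, 58.5]), 56, np.float64(0.08900759769312275))
top (array([0.63784736, 0.24642051]), np.float64(0.030869782562003196), array([638.6, 246.4]), array([63.5, 61.8]), 73, np.float64(0.1186949295444501))
('red', array([ 456.2, -327.5]), array([146.2, 192.8]), np.float32(95.6), np.float64(0.0261), np.int32(402))
('red', array([474.4, 110.3]), array([94.3, 28.7]), np.float32(3.5), np.float64(0.0308), np.int32(245))
('red', array([456.5,  11.6]), array([91.7, 27.4]), np.float32(24.6), np.float64(0.0307), np.int32(162))
('green', array([ 480. , -119.3]), array([29.3, 93.8]), np.float32(172.7), np.float64(0.0301), np.int32(249))
scene (array([0.64094222, 0.24429841]), np.float64(0.028651867467605608), array([641.2, 245.9]), array([60.7, 63.8]), 138, np.float64(0.0893420058476616))
scene (array([0.63976132, 0.24437967]), np.float64(0.03133805749407843), array([639.8, 243.6]), array([65. , 64.7]), 96, np.float64(0.11708011593046011))
('red', array([ 457. , -328.2]), array([154.9, 191. ]), np.float32(95.5), np.float64(0.0237), np.int32(430))
('red', array([457.8,  10. ]), array([98.4, 29.5]), np.float32(24.9), np.float64(0.0286), np.int32(231))
('red', array([474.6, 109.2]), array([101.3,  27.9]), np.float32(3.0), np.float64(0.0284), np.int32(230))
('red', array([600.6,   7.9]), array([ 30.1, 100. ]), np.float32(167.2), np.float64(0.0278), np.int32(267))
('green', array([ 482.9, -118.9]), array([29.4, 95.2]), np.float32(171.4), np.float64(0.0283), np.int32(217))
('green', array([616.9, 121.2]), array([98.2, 27.9]), np.float32(14.7), np.float64(0.0285), np.int32(251))
```

View pics/s3c.png

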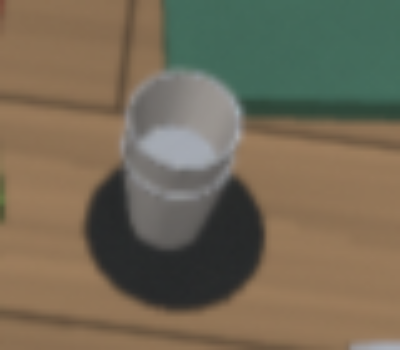

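The second cup sits straight in the base: both rims are concentric and the upper rim is at z≈0.117. Now the red tray's cup.

Call:
servo_tool:
  moves:
    - {"dp": [0.058,-0.205,0],"delta_rot": [0,0,0],"fingers": 1}
    - {"dp": [0.058,-0.205,0],"delta_rot": [0,0,0],"fingers": 1}
    - {"dp": [0.058,-0.205,0],"delta_rot": [0,0,0],"fingers": 1}
    - {"dp": [0.058,-0.205,0],"delta_rot": [0,0,0],"fingers": 1}
    - {"dp": [0.058,-0.205,0],"delta_rot": [0,0,0],"fingers": 1}

```text
clock: 8.55
position: [0.4994, -0.113, 0.3021]
ee_rot: [0.0, -0.0, 1.0, 0.0]
contact_force: [-0.4, -0.3, 0.4]
width: 0.0852
gripper_force: 0.0
```

Call:
servo_tool:
  moves:
    - {"dp": [0.058,-0.205,0],"delta_rot": [0,0,0],"fingers": 1}
    - {"dp": [0.058,-0.205,0],"delta_rot": [0,0,0],"fingers": 1}
    - {"dp": [0.058,-0.205,0],"delta_rot": [0,0,0],"fingers": 1}
    - {"dp": [0.058,-0.205,0],"delta_rot": [0,0,0],"fingers": 1}
    - {"dp": [0.058,-0.205,0],"delta_rot": [0,0,0],"fingers": 1}

```text
clock: 9.05
position: [0.4416, -0.3183, 0.302]
ee_rot: [0.0, -0.0, 1.0, 0.0]
contact_force: [1.1, 0.3, -0.7]
width: 0.0857
gripper_force: 0.0
```

Call:
servo_tool:
  moves:
    - {"dp": [0,0,0],"delta_rot": [0,0,0],"fingers": 1}
    - {"dp": [0,0,0],"delta_rot": [0,0,0],"fingers": 1}
    - {"dp": [0,0,0],"delta_rot": [0,0,0],"fingers": 1}
    - {"dp": [0,0,0],"delta_rot": [0,0,0],"fingers": 1}

```text
clock: 9.45
position: [0.4423, -0.3157, 0.3019]
ee_rot: [0.0, -0.001, 1.0, 0.0]
contact_force: [-0.2, -0.6, -0.5]
width: 0.0852
gripper_force: 0.0
```

Run:
```python
from h import *
s,im,W=look('w4');print(s['position'],s['ee_rot'],s['qpos'])
print(cup(W,(.442,-.318),.086))
```

```text
[ 0.44226954 -0.3157246   0.301949  ] [ 1.03128899e-04 -1.01528105e-03  9.99999433e-01  3.02992313e-04] [-7.48356987e-01  2.29552874e-01  1.57458233e+00  6.00384179e-04
  1.33771927e+00 -2.32132262e+00]
(array([ 0.43957157, -0.32018411]), np.float64(0.030860636897138107), array([ 440. , -320.3]), array([64.6, 64.2]), 675, np.float64(0.08654997008008318))
```

Call:
servo_tool:
  moves:
    - {"dp": [0.003,-0.018,0.15],"delta_rot": [0,0,0],"fingers": 1}
    - {"dp": [0,0,0.2],"delta_rot": [0,0,0],"fingers": 1}
    - {"dp": [0,0,0.2],"delta_rot": [0,0,0],"fingers": 1}
    - {"dp": [0,0,0.18],"delta_rot": [0,0,0],"fingers": 1}
    - {"dp": [0,0,0.125],"delta_rot": [0,0,0],"fingers": 1}

```text
clock: 10.0
position: [0.4408, -0.3189, 0.1288]
ee_rot: [-0.001, -0.001, 1.0, 0.001]
contact_force: [0.2, 0.4, -0.4]
width: 0.0851
gripper_force: 0.0
```

Call:
servo_tool:
  moves:
    - {"dp": [0,0,0],"delta_rot": [0,0,0],"fingers": 1}
    - {"dp": [0,0,0],"delta_rot": [0,0,0],"fingers": 1}
    - {"dp": [0,0,0],"delta_rot": [0,0,0],"fingers": 1}
    - {"dp": [0,0,0],"delta_rot": [0,0,0],"fingers": 0.5}
    - {"dp": [0,0,0],"delta_rot": [0,0,0],"fingers": 0.3}
  force: 30

```text
clock: 10.5
position: [0.4421, -0.3212, 0.1331]
ee_rot: [0.002, 0.0, 1.0, -0.001]
contact_force: [0.3, 1.3, 7.2]
width: 0.0641
gripper_force: 31.2
```

Call:
servo_tool:
  moves:
    - {"dp": [0,0,0],"delta_rot": [0,0,0],"fingers": 0.3}
    - {"dp": [0,0,0],"delta_rot": [0,0,0],"fingers": 0.3}
    - {"dp": [0,0,0],"delta_rot": [0,0,0],"fingers": 0.3}
    - {"dp": [0,0,0],"delta_rot": [0,0,0],"fingers": 0.3}

```text
clock: 10.9
position: [0.442, -0.3212, 0.1331]
ee_rot: [0.002, 0.0, 1.0, -0.001]
contact_force: [-0.5, 0.4, 7.1]
width: 0.0639
gripper_force: 31.4
```

Call:
servo_tool:
  moves:
    - {"dp": [0,0,-0.1],"delta_rot": [0,0,0],"fingers": 0.3}
    - {"dp": [0,0,-0.2],"delta_rot": [0,0,0],"fingers": 0.3}
    - {"dp": [0,0,-0.2],"delta_rot": [0,0,0],"fingers": 0.3}
    - {"dp": [0,0,-0.2],"delta_rot": [0,0,0],"fingers": 0.3}
    - {"dp": [0,0,-0.2],"delta_rot": [0,0,0],"fingers": 0.3}

```text
clock: 11.4
position: [0.4408, -0.3204, 0.3132]
ee_rot: [0.0, -0.0, 1.0, -0.0]
contact_force: [0.7, -0.7, -2.0]
width: 0.0638
gripper_force: 33.9
```

Call:
servo_tool:
  moves:
    - {"dp": [-0.03,0.1,0],"delta_rot": [0,0,0],"fingers": 0.3}
    - {"dp": [-0.07,0.2,0],"delta_rot": [0,0,0],"fingers": 0.3}
    - {"dp": [-0.07,0.2,0],"delta_rot": [0,0,0],"fingers": 0.3}
    - {"dp": [-0.07,0.2,0],"delta_rot": [0,0,0],"fingers": 0.3}
    - {"dp": [-0.07,0.2,0],"delta_rot": [0,0,0],"fingers": 0.3}

```text
clock: 11.9
position: [0.5032, -0.1392, 0.3116]
ee_rot: [0.001, 0.0, 1.0, -0.0]
contact_force: [0.3, 0.1, -1.8]
width: 0.0637
gripper_force: 33.9
```

Call:
servo_tool:
  moves:
    - {"dp": [-0.07,0.2,0],"delta_rot": [0,0,0],"fingers": 0.3}
    - {"dp": [-0.07,0.2,0],"delta_rot": [0,0,0],"fingers": 0.3}
    - {"dp": [-0.07,0.2,0],"delta_rot": [0,0,0],"fingers": 0.3}
    - {"dp": [-0.07,0.2,0],"delta_rot": [0,0,0],"fingers": 0.3}
    - {"dp": [-0.07,0.2,0],"delta_rot": [0,0,0],"fingers": 0.3}

```text
clock: 12.4
position: [0.5732, 0.0609, 0.3116]
ee_rot: [0.001, -0.0, 1.0, -0.0]
contact_force: [1.2, -1.4, -1.5]
width: 0.0639
gripper_force: 33.9
```

Call:
servo_tool:
  moves:
    - {"dp": [-0.07,0.2,0],"delta_rot": [0,0,0],"fingers": 0.3}
    - {"dp": [-0.07,0.2,0],"delta_rot": [0,0,0],"fingers": 0.3}
    - {"dp": [-0.07,0.2,0],"delta_rot": [0,0,0],"fingers": 0.3}
    - {"dp": [-0.07,0.2,0],"delta_rot": [0,0,0],"fingers": 0.3}
    - {"dp": [-0.04,0.13,0],"delta_rot": [0,0,0],"fingers": 0.3}

```text
clock: 12.9
position: [0.6375, 0.2482, 0.3111]
ee_rot: [0.0, -0.001, 1.0, 0.001]
contact_force: [-0.0, 0.4, -1.6]
width: 0.064
gripper_force: 33.9
```

Call:
servo_tool:
  moves:
    - {"dp": [0,0,0],"delta_rot": [0,0,0],"fingers": 0.3}
    - {"dp": [0,0,0],"delta_rot": [0,0,0],"fingers": 0.3}
    - {"dp": [0,0,0],"delta_rot": [0,0,0],"fingers": 0.3}
    - {"dp": [0,0,0],"delta_rot": [0,0,0],"fingers": 0.3}
    - {"dp": [0,0,0],"delta_rot": [0,0,0],"fingers": 0.3}

```text
clock: 13.4
position: [0.637, 0.2442, 0.3114]
ee_rot: [0.0, 0.001, 1.0, 0.0]
contact_force: [0.4, 0.3, -2.1]
width: 0.0638
gripper_force: 34.0
```

Call:
servo_tool:
  moves:
    - {"dp": [-0.006,0.004,0.08],"delta_rot": [0,0,0],"fingers": 0.3}
    - {"dp": [0,0,0.1],"delta_rot": [0,0,0],"fingers": 0.3}
    - {"dp": [0,0,0.09],"delta_rot": [0,0,0],"fingers": 0.3}
    - {"dp": [0,0,0],"delta_rot": [0,0,0],"fingers": 0.3}
    - {"dp": [0,0,0],"delta_rot": [0,0,0],"fingers": 0.3}

```text
clock: 13.9
position: [0.6384, 0.2456, 0.2572]
ee_rot: [-0.0, 0.0, 1.0, 0.0]
contact_force: [0.7, 0.1, -1.0]
width: 0.0639
gripper_force: 34.0
```

Call:
servo_tool:
  moves:
    - {"dp": [0,0,0],"delta_rot": [0,0,0],"fingers": 0.3}
    - {"dp": [0,0,0],"delta_rot": [0,0,0],"fingers": 0.3}

```text
clock: 14.1
position: [0.6388, 0.2461, 0.2584]
ee_rot: [0.001, -0.0, 1.0, 0.0]
contact_force: [-0.0, 0.6, -2.1]
width: 0.0641
gripper_force: 34.0
```

Run:
```python
from h import *
s=readout.get_state();print(s['position'],s['contact_force'])
im,d=grab('scene','s5');W=world('scene',d)
for z in(.116,.203,.208):print(cup(W,(.64,.2455),z,.005,.045))
for x in stones(im,W):print(x)
cv2.imwrite('pics/s5c.png',cv2.cvtColor(cv2.resize(im[150:260,250:350],None,fx=4,fy=4),cv2.COLOR_RGB2BGR))
```

```text
[0.63883244 0.24612683 0.25839465] [-0.04854278  0.57303121 -2.14945325]
(array([0.639647  , 0.24489042]), np.float64(0.03125207273383253), array([646.2, 243.7]), array([64. , 50.4]), 49, np.float64(0.11750460054941729))
(array([0.64060406, 0.245453  ]), np.float64(0.031939013142872716), array([643.8, 247.9]), array([68.1, 67.1]), 98, np.float64(0.20630653308945138))
(array([0.64004062, 0.24623582]), np.float64(0.03266809349132709), array([645.1, 244.4]), array([57.2, 75.9]), 93, np.float64(0.21160480560208855))
('red', array([ 456., -329.]), array([154.2, 193.9]), np.float32(95.3), np.float64(0.0232), np.int32(492))
('red', array([458.6,   9.8]), array([98.5, 29.8]), np.float32(24.6), np.float64(0.0282), np.int32(226))
('red', array([476. , 109.2]), array([99.1, 28. ]), np.float32(3.1), np.float64(0.0284), np.int32(232))
('red', array([601.5,   7.5]), array([30.6, 98.1]), np.float32(166.6), np.float64(0.0284), np.int32(268))
('green', array([ 481. , -119.6]), array([28.7, 98.2]), np.float32(173.0), np.float64(0.028), np.int32(221))
('green', array([614.3, 120.5]), array([97.7, 27.9]), np.float32(14.8), np.float64(0.0282), np.int32(252))
```

View pics/s5c.png

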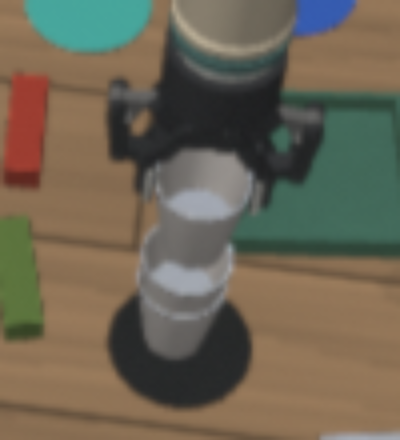

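The upper cup is aligned above the stack within about 1 mm. Lowering it now.

Call:
servo_tool:
  moves:
    - {"dp": [0.004,-0.004,0.08],"delta_rot": [0,0,0],"fingers": 0.3}
    - {"dp": [0,0,0.1],"delta_rot": [0,0,0],"fingers": 0.3}
    - {"dp": [0,0,0.08],"delta_rot": [0,0,0],"fingers": 0.3}
    - {"dp": [0,0,0.03],"delta_rot": [0,0,0],"fingers": 0.3}
    - {"dp": [0,0,0.015],"delta_rot": [0,0,0],"fingers": 0.3}

```text
clock: 14.65
position: [0.6384, 0.245, 0.197]
ee_rot: [0.001, -0.0, 1.0, -0.0]
contact_force: [0.3, -1.7, 5.9]
width: 0.0639
gripper_force: 34.4
```

Call:
servo_tool:
  moves:
    - {"dp": [0,0,0],"delta_rot": [0,0,0],"fingers": 0.3}
    - {"dp": [0,0,0.008],"delta_rot": [0,0,0],"fingers": 0.3}
    - {"dp": [0,0,0],"delta_rot": [0,0,0],"fingers": 0.3}
    - {"dp": [0,0,0],"delta_rot": [0,0,0],"fingers": 0.3}

```text
clock: 15.05
position: [0.6385, 0.2452, 0.1966]
ee_rot: [0.002, -0.0, 1.0, 0.0]
contact_force: [1.5, -1.9, 5.5]
width: 0.0639
gripper_force: 34.3
```

Call:
servo_tool:
  moves:
    - {"dp": [0,0,0],"delta_rot": [0,0,0],"fingers": 0.85}
    - {"dp": [0,0,0],"delta_rot": [0,0,0],"fingers": 1}
    - {"dp": [0,0,0],"delta_rot": [0,0,0],"fingers": 1}
    - {"dp": [0,0,0],"delta_rot": [0,0,0],"fingers": 1}
    - {"dp": [0,0,-0.1],"delta_rot": [0,0,0],"fingers": 1}

```text
clock: 15.55
position: [0.6357, 0.245, 0.2112]
ee_rot: [-0.003, -0.0, 1.0, -0.001]
contact_force: [0.2, 0.4, 0.4]
width: 0.0852
gripper_force: 0.0
```

Call:
servo_tool:
  moves:
    - {"dp": [0,0,-0.2],"delta_rot": [0,0,0],"fingers": 1}
    - {"dp": [0,0,-0.2],"delta_rot": [0,0,0],"fingers": 1}
    - {"dp": [0,0,-0.1],"delta_rot": [0,0,0],"fingers": 1}
    - {"dp": [0,-0.2,0],"delta_rot": [0,0,0],"fingers": 1}
    - {"dp": [0,-0.2,0],"delta_rot": [0,0,0],"fingers": 1}

```text
clock: 16.05
position: [0.6376, 0.1656, 0.3153]
ee_rot: [0.001, -0.002, 1.0, 0.0]
contact_force: [0.2, 0.1, 0.5]
width: 0.0856
gripper_force: 0.0
```

Call:
servo_tool:
  moves:
    - {"dp": [0.1,-0.2,0],"delta_rot": [0,0,0],"fingers": 1}
    - {"dp": [0,0,0],"delta_rot": [0,0,0],"fingers": 1}
    - {"dp": [0,0,0],"delta_rot": [0,0,0],"fingers": 1}
    - {"dp": [0,0,0],"delta_rot": [0,0,0],"fingers": 1}
    - {"dp": [0,0,0],"delta_rot": [0,0,0],"fingers": 1}

```text
clock: 16.55
position: [0.6179, 0.1265, 0.3142]
ee_rot: [0.0, -0.001, 1.0, 0.0]
contact_force: [0.4, -0.8, 0.3]
width: 0.0854
gripper_force: 0.0
```

Run:
```python
from h import *
s,im,W=look('w6');print(s['position'],s['ee_rot'],s['contact_force'])
for x in stones(im,W):print(x)
for n in('top','scene'):
  im,d=grab(n,n+'6');W=world(n,d)
  for z in(.116,.148):print(n,cup(W,(.64,.2455),z,.007,.05))
  for x in stones(im,W):print(x)
  if n=='scene': cv2.imwrite('pics/s6c.png',cv2.cvtColor(cv2.resize(im[120:270,180:380],None,fx=4,fy=4),cv2.COLOR_RGB2BGR))
```

```text
[0.61789879 0.12647142 0.3141714 ] [ 1.29942030e-04 -7.57743229e-04  9.99999654e-01  3.17636161e-04] [ 0.36258495 -0.8487157   0.32922354]
('red', array([454.7,  10. ]), array([96.5, 29.9]), np.float32(25.1), np.float64(0.0287), np.int32(1617))
('red', array([473. , 108.8]), array([96.4, 29.6]), np.float32(3.1), np.float64(0.0287), np.int32(1884))
('red', array([ 448.8, -265.2]), array([147. ,  64.9]), np.float32(4.8), np.float64(0.0246), np.int32(480))
('red', array([598.7,   7.9]), array([30.5, 95.9]), np.float32(166.8), np.float64(0.0285), np.int32(1644))
('green', array([ 479. , -120.5]), array([30.6, 94.9]), np.float32(172.0), np.float64(0.0286), np.int32(1146))
('green', array([612.2, 120.6]), array([95. , 29.5]), np.float32(14.9), np.float64(0.0284), np.int32(1831))
top (array([0.63595978, 0.24505174]), np.float64(0.028035718810984264), array([636.7, 246.2]), array([57. , 57.1]), 57, np.float64(0.1203431026725253))
top (array([0.63800674, 0.24490809]), np.float64(0.03071129831740324), array([638.5, 244.6]), array([62.1, 61.6]), 61, np.float64(0.15137290017869126))
('red', arra
[... 671 characters left out ...]
 array([68.1, 61.3]), 108, np.float64(0.15069928165803959))
('red', array([ 456.7, -328.5]), array([155.8, 190.3]), np.float32(95.8), np.float64(0.0232), np.int32(508))
('red', array([459.2,  10.4]), array([99.3, 30.5]), np.float32(25.7), np.float64(0.0284), np.int32(228))
('red', array([478.1, 109.1]), array([98.8, 28.3]), np.float32(3.3), np.float64(0.0279), np.int32(226))
('red', array([600.6,   8.3]), array([30.4, 99.6]), np.float32(166.7), np.float64(0.0287), np.int32(263))
('green', array([ 481.6, -119.6]), array([29.1, 97.4]), np.float32(171.7), np.float64(0.0284), np.int32(217))
('green', array([616.1, 120.9]), array([96.5, 27.8]), np.float32(14.6), np.float64(0.0283), np.int32(250))
```

View pics/s6c.png

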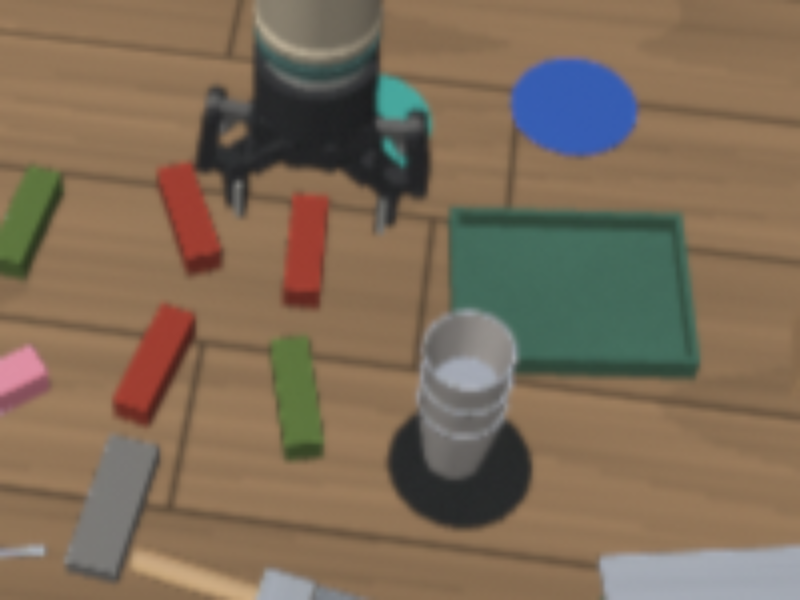

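The stack of three stands upright on the black mat and all stones are where they were measured. Now green stone 1, at (0.614, 0.121).

Call:
servo_tool:
  moves:
    - {"dp": [0.018,-0.027,0],"delta_rot": [0,0,0],"fingers": 0.7}
    - {"dp": [0,0,0.1],"delta_rot": [0,0,-0.86],"fingers": 0.7}
    - {"dp": [0,0,0.2],"delta_rot": [0,0,-0.86],"fingers": 0.7}
    - {"dp": [0,0,0.2],"delta_rot": [0,0,-0.86],"fingers": 0.7}
    - {"dp": [0,0,0.2],"delta_rot": [0,0,0],"fingers": 0.7}

```text
clock: 17.2
position: [0.6137, 0.1198, 0.1734]
ee_rot: [0.001, -0.13, 0.992, -0.0]
contact_force: [0.7, -0.6, 0.2]
width: 0.0596
gripper_force: 0.0
```

Call:
servo_tool:
  moves:
    - {"dp": [0,0,0.2],"delta_rot": [0,0,0],"fingers": 0.7}
    - {"dp": [0,0,0],"delta_rot": [0,0,0],"fingers": 0.7}
    - {"dp": [0,0,0],"delta_rot": [0,0,0],"fingers": 0.7}
    - {"dp": [0,0,0],"delta_rot": [0,0,0],"fingers": 0.7}
    - {"dp": [0,0,0],"delta_rot": [0,0,0],"fingers": 0.7}

```text
clock: 17.7
position: [0.6154, 0.12, 0.137]
ee_rot: [0.002, -0.129, 0.992, -0.0]
contact_force: [0.3, -0.0, -0.6]
width: 0.0599
gripper_force: 0.0
```

Run:
```python
from h import *
s,im,W=look('w7');print(s['position'],s['ee_rot'],s['width'])
for x in stones(im,W):print(x)
```

```text
[0.61539836 0.120036   0.13697576] [ 2.48908253e-03 -1.28774380e-01  9.91670790e-01 -8.35619317e-05] 0.059934761978572205
('red', array([497.9,  28. ]), array([10.3, 30.3]), np.float32(96.0), np.float64(0.0284), np.int32(406))
('red', array([496.1, 110.2]), array([50.5, 29.8]), np.float32(3.3), np.float64(0.0286), np.int32(3609))
('red', array([598.9,   8.2]), array([30.4, 95.8]), np.float32(166.6), np.float64(0.0284), np.int32(5108))
('green', array([ 510.9, -121.2]), array([26.7, 33.5]), np.float32(177.2), np.float64(0.0284), np.int32(484))
('green', array([612.4, 120.5]), array([95.9, 29.6]), np.float32(14.9), np.float64(0.0284), np.int32(6349))
```

View pics/w7.png

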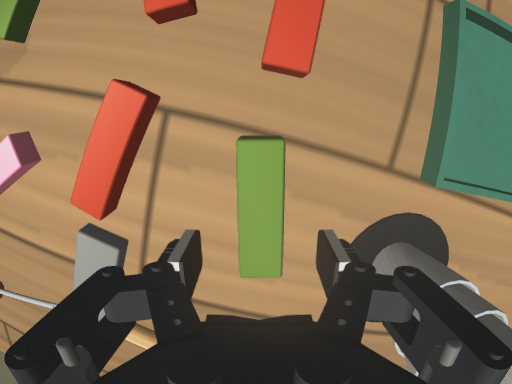

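Green stone 1 lies centred at (261,205), parallel to the fingers, and the stack at the right is clear of the gripper. I descend and grasp.

Call:
servo_tool:
  moves:
    - {"dp": [0,0,0.15],"delta_rot": [0,0,0],"fingers": 0.7}
    - {"dp": [0,0,0.13],"delta_rot": [0,0,0],"fingers": 0.7}
    - {"dp": [0,0,0],"delta_rot": [0,0,0],"fingers": 0.7}
    - {"dp": [0,0,0],"delta_rot": [0,0,0],"fingers": 0.7}
    - {"dp": [0,0,0],"delta_rot": [0,0,0],"fingers": 0.2}
  force: 40

```text
clock: 18.25
position: [0.6152, 0.12, 0.0802]
ee_rot: [0.002, -0.129, 0.992, -0.0]
contact_force: [0.6, -0.3, 0.6]
width: 0.0468
gripper_force: 0.0
```

Call:
servo_tool:
  moves:
    - {"dp": [0,0,0],"delta_rot": [0,0,0],"fingers": 0.1}
    - {"dp": [0,0,0],"delta_rot": [0,0,0],"fingers": 0.1}
    - {"dp": [0,0,0],"delta_rot": [0,0,0],"fingers": 0.1}
    - {"dp": [0,0,0],"delta_rot": [0,0,0],"fingers": 0.1}

```text
clock: 18.65
position: [0.615, 0.1201, 0.0802]
ee_rot: [0.002, -0.129, 0.992, 0.0]
contact_force: [-0.8, 0.0, 6.6]
width: 0.0292
gripper_force: 42.0
```

Call:
servo_tool:
  moves:
    - {"dp": [0,0,-0.1],"delta_rot": [0,0,0],"fingers": 0.1}
    - {"dp": [0,0,-0.2],"delta_rot": [0,0,0],"fingers": 0.1}
    - {"dp": [0,0,-0.2],"delta_rot": [0,0,0],"fingers": 0.1}
    - {"dp": [0,0,-0.2],"delta_rot": [0,0,0],"fingers": 0.1}
    - {"dp": [0,0,-0.2],"delta_rot": [0,0,0],"fingers": 0.1}

```text
clock: 19.15
position: [0.6132, 0.1198, 0.2596]
ee_rot: [-0.0, -0.129, 0.992, 0.0]
contact_force: [1.5, 0.2, -2.5]
width: 0.0289
gripper_force: 40.9
```

Call:
servo_tool:
  moves:
    - {"dp": [0,0,-0.2],"delta_rot": [0,0,0],"fingers": 0.1}
    - {"dp": [0,0,0],"delta_rot": [0,0,0.86],"fingers": 0.1}
    - {"dp": [0,0,0],"delta_rot": [0,0,0.86],"fingers": 0.1}
    - {"dp": [0,0,0],"delta_rot": [0,0,0.86],"fingers": 0.1}
    - {"dp": [0,0,0],"delta_rot": [0,0,0],"fingers": 0.1}

```text
clock: 19.65
position: [0.6134, 0.1198, 0.298]
ee_rot: [-0.0, -0.0, 1.0, -0.0]
contact_force: [0.3, 0.2, -3.2]
width: 0.0292
gripper_force: 40.9
```

Call:
servo_tool:
  moves:
    - {"dp": [0,0,0],"delta_rot": [0,0,0],"fingers": 0.1}
    - {"dp": [0,0,0],"delta_rot": [0,0,0],"fingers": 0.1}
    - {"dp": [0,0,0],"delta_rot": [0,0,0],"fingers": 0.1}

```text
clock: 19.95
position: [0.6138, 0.1199, 0.2981]
ee_rot: [-0.0, -0.0, 1.0, 0.0]
contact_force: [0.3, -0.2, -2.5]
width: 0.0292
gripper_force: 40.9
```

Call:
servo_tool:
  moves:
    - {"dp": [0.098,0.174,0],"delta_rot": [0,0,0],"fingers": 0.1}
    - {"dp": [0.098,0.174,0],"delta_rot": [0,0,0],"fingers": 0.1}
    - {"dp": [0.098,0.174,0],"delta_rot": [0,0,0],"fingers": 0.1}
    - {"dp": [0.098,0.174,0],"delta_rot": [0,0,0],"fingers": 0.1}
    - {"dp": [0.098,0.174,0],"delta_rot": [0,0,0],"fingers": 0.1}

```text
clock: 20.45
position: [0.515, 0.2951, 0.2984]
ee_rot: [0.0, -0.0, 1.0, 0.0]
contact_force: [0.4, -0.8, -2.1]
width: 0.0291
gripper_force: 41.0
```

Call:
servo_tool:
  moves:
    - {"dp": [0.098,0.174,0],"delta_rot": [0,0,0],"fingers": 0.1}
    - {"dp": [0.098,0.174,0],"delta_rot": [0,0,0],"fingers": 0.1}
    - {"dp": [0,0,0.1],"delta_rot": [0,0,-0.6],"fingers": 0.1}
    - {"dp": [0,0,0.2],"delta_rot": [0,0,-0.57],"fingers": 0.1}
    - {"dp": [0,0,0.2],"delta_rot": [0,0,0],"fingers": 0.1}

```text
clock: 20.95
position: [0.4768, 0.3644, 0.1983]
ee_rot: [0.002, -0.06, 0.998, 0.001]
contact_force: [0.3, -0.1, -3.8]
width: 0.029
gripper_force: 41.1
```

Call:
servo_tool:
  moves:
    - {"dp": [0,0,0.2],"delta_rot": [0,0,0],"fingers": 0.1}
    - {"dp": [0,0,0],"delta_rot": [0,0,0],"fingers": 0.1}
    - {"dp": [0,0,0],"delta_rot": [0,0,0],"fingers": 0.1}
    - {"dp": [0,0,0],"delta_rot": [0,0,0],"fingers": 0.1}
    - {"dp": [0,0,0],"delta_rot": [0,0,0],"fingers": 0.1}

```text
clock: 21.45
position: [0.4781, 0.3643, 0.161]
ee_rot: [0.002, -0.059, 0.998, 0.001]
contact_force: [0.0, 0.5, -1.9]
width: 0.0293
gripper_force: 41.0
```

Call:
servo_tool:
  moves:
    - {"dp": [0,0,0.15],"delta_rot": [0,0,0],"fingers": 0.1}
    - {"dp": [0,0,0.12],"delta_rot": [0,0,0],"fingers": 0.1}
    - {"dp": [0,0,0.07],"delta_rot": [0,0,0],"fingers": 0.1}
    - {"dp": [0,0,0.03],"delta_rot": [0,0,0],"fingers": 0.1}
    - {"dp": [0,0,0],"delta_rot": [0,0,0],"fingers": 0.1}

```text
clock: 21.95
position: [0.4775, 0.3639, 0.0864]
ee_rot: [0.001, -0.059, 0.998, 0.001]
contact_force: [0.2, -0.4, -2.3]
width: 0.0292
gripper_force: 41.1
```

Call:
servo_tool:
  moves:
    - {"dp": [0,0,0],"delta_rot": [0,0,0],"fingers": 0.1}
    - {"dp": [0,0,0],"delta_rot": [0,0,0],"fingers": 0.5}
    - {"dp": [0,0,0],"delta_rot": [0,0,0],"fingers": 0.5}
    - {"dp": [0,0,0],"delta_rot": [0,0,0],"fingers": 0.5}
    - {"dp": [0,0,-0.1],"delta_rot": [0,0,0],"fingers": 0.5}

```text
clock: 22.45
position: [0.4753, 0.3626, 0.1024]
ee_rot: [-0.002, -0.059, 0.998, -0.001]
contact_force: [-0.1, 0.2, -0.2]
width: 0.0429
gripper_force: 0.0
```

Call:
servo_tool:
  moves:
    - {"dp": [0,0,-0.2],"delta_rot": [0,0,0],"fingers": 0.7}
    - {"dp": [0,0,-0.25],"delta_rot": [0,0,0],"fingers": 0.7}
    - {"dp": [0,0,-0.2],"delta_rot": [0,0,0.6],"fingers": 0.7}
    - {"dp": [0,0,-0.2],"delta_rot": [0,0,0.57],"fingers": 0.7}
    - {"dp": [0,0,0],"delta_rot": [0,0,0],"fingers": 0.7}

```text
clock: 22.95
position: [0.4791, 0.365, 0.2812]
ee_rot: [0.006, 0.0, 1.0, 0.003]
contact_force: [0.3, 1.8, 0.2]
width: 0.0598
gripper_force: 0.0
```

Call:
servo_tool:
  moves:
    - {"dp": [0,-0.22,0],"delta_rot": [0,0,0],"fingers": 0.7}
    - {"dp": [0,-0.22,0],"delta_rot": [0,0,0],"fingers": 0.7}
    - {"dp": [0,-0.22,0],"delta_rot": [0,0,0],"fingers": 0.7}
    - {"dp": [0,-0.22,0],"delta_rot": [0,0,0],"fingers": 0.7}
    - {"dp": [0,-0.22,0],"delta_rot": [0,0,0],"fingers": 0.7}

```text
clock: 23.45
position: [0.4761, 0.1418, 0.2735]
ee_rot: [-0.0, -0.001, 1.0, -0.0]
contact_force: [1.5, 0.0, -0.2]
width: 0.06
gripper_force: 0.0
```

Call:
servo_tool:
  moves:
    - {"dp": [0,-0.22,0],"delta_rot": [0,0,0],"fingers": 0.7}
    - {"dp": [0,-0.22,0],"delta_rot": [0,0,0],"fingers": 0.7}
    - {"dp": [0,-0.22,0],"delta_rot": [0,0,0],"fingers": 0.7}
    - {"dp": [0,-0.22,0],"delta_rot": [0,0,0],"fingers": 0.7}
    - {"dp": [0,-0.22,0],"delta_rot": [0,0,0],"fingers": 0.7}

```text
clock: 23.95
position: [0.4761, -0.0782, 0.2737]
ee_rot: [-0.0, -0.0, 1.0, 0.0]
contact_force: [0.4, -0.4, 0.2]
width: 0.0599
gripper_force: 0.0
```

Call:
servo_tool:
  moves:
    - {"dp": [0,-0.22,0],"delta_rot": [0,0,0],"fingers": 0.7}
    - {"dp": [0,0,0],"delta_rot": [0,0,0],"fingers": 0.7}
    - {"dp": [0,0,0],"delta_rot": [0,0,0],"fingers": 0.7}
    - {"dp": [0,0,0],"delta_rot": [0,0,0],"fingers": 0.7}
    - {"dp": [0,0,0],"delta_rot": [0,0,0],"fingers": 0.7}

```text
clock: 24.45
position: [0.4766, -0.1192, 0.274]
ee_rot: [-0.0, -0.001, 1.0, 0.0]
contact_force: [0.2, -0.4, 0.1]
width: 0.0598
gripper_force: 0.0
```

Run:
```python
from h import *
s,im,W=look('w8');print(s['position'],s['ee_rot'],s['width'])
for x in stones(im,W):print(x)
im,d=grab('scene','s8');W=world('scene',d)
for x in stones(im,W):print(x)
print(cup(W,(.64,.2455),.148,.007,.05))
```

```text
[ 0.47655218 -0.11919175  0.27403293] [-2.66117707e-04 -1.06624244e-03  9.99999329e-01  3.67354498e-04] 0.05978719320719339
('red', array([ 454.9, -329.4]), array([146.2, 191.6]), np.float32(95.4), np.float64(0.0244), np.int32(2315))
('red', array([454.7,   8.8]), array([96. , 30.5]), np.float32(24.7), np.float64(0.0284), np.int32(2242))
('red', array([472.8, 108.2]), array([95.4, 31. ]), np.float32(3.2), np.float64(0.0283), np.int32(1802))
('red', array([569.1,  14.2]), array([30.6, 36.2]), np.float32(167.2), np.float64(0.0283), np.int32(594))
('green', array([ 478.5, -121. ]), array([29.5, 95.5]), np.float32(172.4), np.float64(0.0284), np.int32(2273))
('red', array([ 458.5, -328.2]), array([154.3, 191.9]), np.float32(95.8), np.float64(0.0236), np.int32(496))
('red', array([458.6,  10.2]), array([97. , 29.7]), np.float32(25.2), np.float64(0.0283), np.int32(225))
('red', array([476.5, 109.3]), array([97.6, 27.9]), np.float32(3.2), np.float64(0.0288), np.int32(234))
('red', array([601.7,   8.2]), array([29.9, 99.2]), np.float32(166.5), np.float64(0.0283), np.int32(262))
('green', array([ 482.4, -118.6]), array([29.4, 97.3]), np.float32(173.4), np.float64(0.0286), np.int32(218))
('green', array([479.3, 363. ]), array([96.7, 28.7]), np.float32(5.4), np.float64(0.0343), np.int32(235))
(array([0.63981676, 0.24318114]), np.float64(0.03116343248314721), array([639.2, 243.8]), array([67.6, 61.4]), 111, np.float64(0.14927149755399022))
```

Call:
servo_tool:
  moves:
    - {"dp": [-0.02,-0.004,0],"delta_rot": [0,0,0],"fingers": 0.7}
    - {"dp": [0,0,0.1],"delta_rot": [0,0,0.65],"fingers": 0.7}
    - {"dp": [0,0,0.2],"delta_rot": [0,0,0.64],"fingers": 0.7}
    - {"dp": [0,0,0.2],"delta_rot": [0,0,0],"fingers": 0.7}
    - {"dp": [0,0,0.2],"delta_rot": [0,0,0],"fingers": 0.7}

```text
clock: 25.05
position: [0.4814, -0.121, 0.1334]
ee_rot: [0.001, 0.064, 0.998, -0.0]
contact_force: [0.2, -0.1, 0.3]
width: 0.0597
gripper_force: 0.0
```

Call:
servo_tool:
  moves:
    - {"dp": [0,0,0.17],"delta_rot": [0,0,0],"fingers": 0.7}
    - {"dp": [0,0,0.09],"delta_rot": [0,0,0],"fingers": 0.7}
    - {"dp": [0,0,0],"delta_rot": [0,0,0],"fingers": 0.7}
    - {"dp": [0,0,0],"delta_rot": [0,0,0],"fingers": 0.7}
    - {"dp": [0,0,0],"delta_rot": [0,0,0],"fingers": 0.7}

```text
clock: 25.55
position: [0.482, -0.1216, 0.0836]
ee_rot: [0.001, 0.064, 0.998, -0.0]
contact_force: [-0.7, 0.6, 1.1]
width: 0.06
gripper_force: 0.0
```

Call:
servo_tool:
  moves:
    - {"dp": [0,0,0],"delta_rot": [0,0,0],"fingers": 0.1}
    - {"dp": [0,0,0],"delta_rot": [0,0,0],"fingers": 0.1}
    - {"dp": [0,0,0],"delta_rot": [0,0,0],"fingers": 0.1}
    - {"dp": [0,0,0],"delta_rot": [0,0,0],"fingers": 0.1}
    - {"dp": [0,0,0],"delta_rot": [0,0,0],"fingers": 0.1}
  force: 40

```text
clock: 26.05
position: [0.4814, -0.1215, 0.0835]
ee_rot: [0.001, 0.064, 0.998, -0.0]
contact_force: [-1.2, 0.6, 6.0]
width: 0.0292
gripper_force: 41.3
```

Call:
servo_tool:
  moves:
    - {"dp": [0,0,-0.1],"delta_rot": [0,0,0],"fingers": 0.1}
    - {"dp": [0,0,-0.2],"delta_rot": [0,0,0],"fingers": 0.1}
    - {"dp": [0,0,-0.2],"delta_rot": [0,0,-0.65],"fingers": 0.1}
    - {"dp": [0,0,-0.2],"delta_rot": [0,0,-0.64],"fingers": 0.1}
    - {"dp": [0,0,-0.2],"delta_rot": [0,0,0],"fingers": 0.1}

```text
clock: 26.55
position: [0.48, -0.1211, 0.2638]
ee_rot: [-0.0, -0.001, 1.0, 0.0]
contact_force: [1.1, -0.3, -2.3]
width: 0.0291
gripper_force: 40.2
```

Call:
servo_tool:
  moves:
    - {"dp": [0,0,0],"delta_rot": [0,0,0],"fingers": 0.1}
    - {"dp": [0,0,0],"delta_rot": [0,0,0],"fingers": 0.1}
    - {"dp": [0,0,0],"delta_rot": [0,0,0],"fingers": 0.1}
    - {"dp": [0,0,0],"delta_rot": [0,0,0],"fingers": 0.1}

```text
clock: 26.95
position: [0.4797, -0.1209, 0.2604]
ee_rot: [-0.002, -0.0, 1.0, 0.001]
contact_force: [-0.6, -0.5, -2.2]
width: 0.0292
gripper_force: 40.3
```

Call:
servo_tool:
  moves:
    - {"dp": [-0.006,0.1,0],"delta_rot": [0,0,0],"fingers": 0.1}
    - {"dp": [-0.006,0.225,0],"delta_rot": [0,0,0],"fingers": 0.1}
    - {"dp": [-0.006,0.225,0],"delta_rot": [0,0,0],"fingers": 0.1}
    - {"dp": [-0.006,0.225,0],"delta_rot": [0,0,0],"fingers": 0.1}
    - {"dp": [-0.006,0.225,0],"delta_rot": [0,0,0],"fingers": 0.1}

```text
clock: 27.45
position: [0.486, 0.0802, 0.2608]
ee_rot: [-0.001, 0.0, 1.0, -0.0]
contact_force: [0.6, 0.6, -1.8]
width: 0.0287
gripper_force: 40.3
```

Call:
servo_tool:
  moves:
    - {"dp": [0,0.225,0],"delta_rot": [0,0,0],"fingers": 0.1}
    - {"dp": [0,0.225,0],"delta_rot": [0,0,0],"fingers": 0.1}
    - {"dp": [0,0.225,0],"delta_rot": [0,0,0],"fingers": 0.1}
    - {"dp": [0,0.225,0],"delta_rot": [0,0,0],"fingers": 0.1}
    - {"dp": [0,0.126,0],"delta_rot": [0,0,0],"fingers": 0.1}

```text
clock: 27.95
position: [0.4858, 0.2871, 0.2605]
ee_rot: [-0.001, -0.001, 1.0, 0.0]
contact_force: [1.0, -0.5, -1.9]
width: 0.0294
gripper_force: 40.4
```

Call:
servo_tool:
  moves:
    - {"dp": [0,0,0.1],"delta_rot": [0,0,-0.6],"fingers": 0.1}
    - {"dp": [0,0,0.2],"delta_rot": [0,0,-0.57],"fingers": 0.1}
    - {"dp": [0,0,0.2],"delta_rot": [0,0,0],"fingers": 0.1}
    - {"dp": [0,0,0],"delta_rot": [0,0,0],"fingers": 0.1}
    - {"dp": [0,0,0],"delta_rot": [0,0,0],"fingers": 0.1}

```text
clock: 28.45
position: [0.4863, 0.2837, 0.1613]
ee_rot: [-0.002, -0.058, 0.998, -0.0]
contact_force: [1.3, 0.2, -1.5]
width: 0.029
gripper_force: 40.6
```

Call:
servo_tool:
  moves:
    - {"dp": [0,0,0],"delta_rot": [0,0,0],"fingers": 0.1}
    - {"dp": [0,0,0],"delta_rot": [0,0,0],"fingers": 0.1}
    - {"dp": [0,0,0],"delta_rot": [0,0,0],"fingers": 0.1}

```text
clock: 28.75
position: [0.4875, 0.2842, 0.164]
ee_rot: [0.002, -0.058, 0.998, 0.001]
contact_force: [0.6, 0.4, -2.0]
width: 0.0294
gripper_force: 40.6
```

Call:
servo_tool:
  moves:
    - {"dp": [0,0,0.15],"delta_rot": [0,0,0],"fingers": 0.1}
    - {"dp": [0,0,0.12],"delta_rot": [0,0,0],"fingers": 0.1}
    - {"dp": [0,0,0.07],"delta_rot": [0,0,0],"fingers": 0.1}
    - {"dp": [0,0,0.03],"delta_rot": [0,0,0],"fingers": 0.1}
    - {"dp": [0,0,0],"delta_rot": [0,0,0],"fingers": 0.1}

```text
clock: 29.25
position: [0.4871, 0.284, 0.0897]
ee_rot: [0.001, -0.059, 0.998, 0.0]
contact_force: [0.3, 0.5, -2.3]
width: 0.0291
gripper_force: 40.7
```

Call:
servo_tool:
  moves:
    - {"dp": [0,0,0],"delta_rot": [0,0,0],"fingers": 0.1}
    - {"dp": [0,0,0],"delta_rot": [0,0,0],"fingers": 0.5}
    - {"dp": [0,0,0],"delta_rot": [0,0,0],"fingers": 0.5}
    - {"dp": [0,0,0],"delta_rot": [0,0,0],"fingers": 0.5}
    - {"dp": [0,0,-0.1],"delta_rot": [0,0,0],"fingers": 0.5}

```text
clock: 29.75
position: [0.4852, 0.2832, 0.1065]
ee_rot: [-0.002, -0.059, 0.998, -0.001]
contact_force: [-0.9, -0.2, 0.3]
width: 0.0424
gripper_force: 0.0
```

Call:
servo_tool:
  moves:
    - {"dp": [0,0,-0.2],"delta_rot": [0,0,0],"fingers": 0.7}
    - {"dp": [0,0,-0.2],"delta_rot": [0,0,0],"fingers": 0.7}
    - {"dp": [0,0,-0.2],"delta_rot": [0,0,0.6],"fingers": 0.7}
    - {"dp": [0,0,-0.2],"delta_rot": [0,0,0.57],"fingers": 0.7}
    - {"dp": [0.014,-0.13,0],"delta_rot": [0,0,0],"fingers": 0.7}

```text
clock: 30.25
position: [0.4871, 0.2607, 0.2747]
ee_rot: [0.007, -0.001, 1.0, 0.003]
contact_force: [-0.3, 0.1, 0.0]
width: 0.0596
gripper_force: 0.0
```

Call:
servo_tool:
  moves:
    - {"dp": [0.014,-0.2,0],"delta_rot": [0,0,0],"fingers": 0.7}
    - {"dp": [0.014,-0.2,0],"delta_rot": [0,0,0],"fingers": 0.7}
    - {"dp": [0.014,-0.2,0],"delta_rot": [0,0,0],"fingers": 0.7}
    - {"dp": [0,-0.14,0],"delta_rot": [0,0,0],"fingers": 0.7}
    - {"dp": [0,0,0],"delta_rot": [0,0,-0.58],"fingers": 0.7}

```text
clock: 30.75
position: [0.4752, 0.1068, 0.2685]
ee_rot: [0.0, -0.028, 1.0, -0.001]
contact_force: [0.5, 0.7, 0.3]
width: 0.0598
gripper_force: 0.0
```

Call:
servo_tool:
  moves:
    - {"dp": [0,0,0],"delta_rot": [0,0,0],"fingers": 0.7}
    - {"dp": [0,0,0],"delta_rot": [0,0,0],"fingers": 0.7}
    - {"dp": [0,0,0],"delta_rot": [0,0,0],"fingers": 0.7}
    - {"dp": [0,0,0],"delta_rot": [0,0,0],"fingers": 0.7}

```text
clock: 31.15
position: [0.4755, 0.1104, 0.2683]
ee_rot: [-0.0, -0.029, 1.0, 0.0]
contact_force: [-0.8, 0.4, -0.5]
width: 0.0595
gripper_force: 0.0
```

Run:
```python
from h import *
s,im,W=look('w9');print(s['position'],s['ee_rot'],s['width'])
for x in stones(im,W):print(x)
im,d=grab('scene','s9');W=world('scene',d)
for x in stones(im,W):print(x)
```

```text
[0.47550137 0.11043812 0.26825491] [-6.84207151e-06 -2.94146605e-02  9.99567292e-01  8.08264684e-05] 0.05951240978853154
('red', array([ 447.7, -256.5]), array([146. ,  48.1]), np.float32(4.1), np.float64(0.0243), np.int32(397))
('red', array([454.7,   9.6]), array([95.4, 30.3]), np.float32(24.9), np.float64(0.0286), np.int32(2172))
('red', array([472.7, 108.9]), array([96.1, 29.7]), np.float32(3.6), np.float64(0.0284), np.int32(2381))
('red', array([558.3,   6.4]), array([14.7, 30.5]), np.float32(130.9), np.float64(0.0282), np.int32(131))
('green', array([475.4, 363.3]), array([95.4, 31.5]), np.float32(6.6), np.float64(0.0342), np.int32(1874))
('green', array([485. , 283.3]), array([95.3, 30.5]), np.float32(6.7), np.float64(0.0343), np.int32(2223))
('red', array([ 456.9, -328.3]), array([152.2, 193.1]), np.float32(94.5), np.float64(0.0232), np.int32(503))
('red', array([458.6,  10.1]), array([101.9,  30.5]), np.float32(24.7), np.float64(0.028), np.int32(227))
('red', array([477.8, 109.2]), array([97. , 28.4]), np.float32(2.9), np.float64(0.0288), np.int32(231))
('red', array([601.,   8.]), array([30.5, 97.7]), np.float32(166.6), np.float64(0.0283), np.int32(264))
('green', array([487.1, 283.5]), array([96.7, 28.2]), np.float32(6.5), np.float64(0.0342), np.int32(223))
('green', array([477.5, 362.7]), array([98.2, 29. ]), np.float32(6.1), np.float64(0.034), np.int32(231))
```

Call:
servo_tool:
  moves:
    - {"dp": [0,-0.004,0.1],"delta_rot": [0,0,0],"fingers": 0.7}
    - {"dp": [0,0,0.2],"delta_rot": [0,0,0],"fingers": 0.7}
    - {"dp": [0,0,0.2],"delta_rot": [0,0,0],"fingers": 0.7}
    - {"dp": [0,0,0.2],"delta_rot": [0,0,0],"fingers": 0.7}
    - {"dp": [0,0,0.15],"delta_rot": [0,0,0],"fingers": 0.7}

```text
clock: 31.75
position: [0.4747, 0.1093, 0.0963]
ee_rot: [-0.001, -0.029, 1.0, -0.0]
contact_force: [-0.6, -0.5, -0.4]
width: 0.06
gripper_force: 0.0
```

Call:
servo_tool:
  moves:
    - {"dp": [0,0,0.088],"delta_rot": [0,0,0],"fingers": 0.7}
    - {"dp": [0,0,0],"delta_rot": [0,0,0],"fingers": 0.7}
    - {"dp": [0,0,0],"delta_rot": [0,0,0],"fingers": 0.7}
    - {"dp": [0,0,0],"delta_rot": [0,0,0],"fingers": 0.7}

```text
clock: 32.15
position: [0.4766, 0.1093, 0.0819]
ee_rot: [0.001, -0.029, 1.0, 0.0]
contact_force: [0.7, -0.2, 0.5]
width: 0.06
gripper_force: 0.0
```

Call:
servo_tool:
  moves:
    - {"dp": [0,0,0],"delta_rot": [0,0,0],"fingers": 0.1}
    - {"dp": [0,0,0],"delta_rot": [0,0,0],"fingers": 0.1}
    - {"dp": [0,0,0],"delta_rot": [0,0,0],"fingers": 0.1}
    - {"dp": [0,0,0],"delta_rot": [0,0,0],"fingers": 0.1}
    - {"dp": [0,0,0],"delta_rot": [0,0,0],"fingers": 0.1}
  force: 40

```text
clock: 32.65
position: [0.4762, 0.1091, 0.0818]
ee_rot: [0.001, -0.029, 1.0, 0.0]
contact_force: [-1.0, -0.5, 6.6]
width: 0.0288
gripper_force: 41.0
```

Call:
servo_tool:
  moves:
    - {"dp": [0,0,-0.1],"delta_rot": [0,0,0],"fingers": 0.1}
    - {"dp": [0,0,-0.2],"delta_rot": [0,0,0],"fingers": 0.1}
    - {"dp": [0,0,-0.2],"delta_rot": [0,0,0],"fingers": 0.1}
    - {"dp": [0,0,-0.2],"delta_rot": [0,0,0.58],"fingers": 0.1}
    - {"dp": [0,0,-0.2],"delta_rot": [0,0,0],"fingers": 0.1}

```text
clock: 33.15
position: [0.4747, 0.109, 0.2621]
ee_rot: [-0.0, 0.0, 1.0, 0.0]
contact_force: [0.3, -0.1, -2.4]
width: 0.0291
gripper_force: 40.2
```

Call:
servo_tool:
  moves:
    - {"dp": [0,0,0],"delta_rot": [0,0,0],"fingers": 0.1}
    - {"dp": [0,0,0],"delta_rot": [0,0,0],"fingers": 0.1}
    - {"dp": [0,0,0],"delta_rot": [0,0,0],"fingers": 0.1}
    - {"dp": [0,0,0],"delta_rot": [0,0,0],"fingers": 0.1}

```text
clock: 33.55
position: [0.4744, 0.1089, 0.2588]
ee_rot: [-0.002, -0.0, 1.0, -0.0]
contact_force: [0.5, -0.1, -1.5]
width: 0.0288
gripper_force: 40.3
```

Call:
servo_tool:
  moves:
    - {"dp": [0.006,-0.1,0],"delta_rot": [0,0,0],"fingers": 0.1}
    - {"dp": [0.006,-0.22,0],"delta_rot": [0,0,0],"fingers": 0.1}
    - {"dp": [0.006,-0.22,0],"delta_rot": [0,0,0],"fingers": 0.1}
    - {"dp": [0.006,-0.22,0],"delta_rot": [0,0,0],"fingers": 0.1}
    - {"dp": [0.006,-0.22,0],"delta_rot": [0,0,0],"fingers": 0.1}

```text
clock: 34.05
position: [0.4688, -0.0883, 0.2593]
ee_rot: [-0.001, -0.0, 1.0, 0.001]
contact_force: [1.8, -0.0, -2.5]
width: 0.0288
gripper_force: 40.4
```

Call:
servo_tool:
  moves:
    - {"dp": [0.006,-0.22,0],"delta_rot": [0,0,0],"fingers": 0.1}
    - {"dp": [0.006,-0.22,0],"delta_rot": [0,0,0],"fingers": 0.1}
    - {"dp": [0.006,-0.22,0],"delta_rot": [0,0,0],"fingers": 0.1}
    - {"dp": [0.006,-0.22,0],"delta_rot": [0,0,0],"fingers": 0.1}
    - {"dp": [0.006,-0.22,0],"delta_rot": [0,0,0],"fingers": 0.1}

```text
clock: 34.55
position: [0.4628, -0.3084, 0.2589]
ee_rot: [-0.001, 0.0, 1.0, 0.001]
contact_force: [1.4, -0.3, -2.7]
width: 0.0291
gripper_force: 40.4
```

Call:
servo_tool:
  moves:
    - {"dp": [0.006,-0.22,0],"delta_rot": [0,0,0],"fingers": 0.1}
    - {"dp": [0,-0.142,0],"delta_rot": [0,0,0],"fingers": 0.1}
    - {"dp": [0,0,0.1],"delta_rot": [0,0,-0.96],"fingers": 0.1}
    - {"dp": [0,0,0.2],"delta_rot": [0,0,0],"fingers": 0.1}
    - {"dp": [0,0,0.2],"delta_rot": [0,0,0],"fingers": 0.1}

```text
clock: 35.05
position: [0.4621, -0.3797, 0.1584]
ee_rot: [-0.0, -0.048, 0.999, 0.0]
contact_force: [1.2, 0.3, -3.4]
width: 0.0292
gripper_force: 40.5
```

Call:
servo_tool:
  moves:
    - {"dp": [0,0,0],"delta_rot": [0,0,0],"fingers": 0.1}
    - {"dp": [0,0,0],"delta_rot": [0,0,0],"fingers": 0.1}
    - {"dp": [0,0,0],"delta_rot": [0,0,0],"fingers": 0.1}
    - {"dp": [0,0,0],"delta_rot": [0,0,0],"fingers": 0.1}
    - {"dp": [0,0,0],"delta_rot": [0,0,0],"fingers": 0.1}

```text
clock: 35.55
position: [0.4631, -0.3799, 0.1625]
ee_rot: [0.001, -0.048, 0.999, -0.001]
contact_force: [0.7, -0.3, -2.0]
width: 0.0292
gripper_force: 40.6
```

Call:
servo_tool:
  moves:
    - {"dp": [0,0,0.15],"delta_rot": [0,0,0],"fingers": 0.1}
    - {"dp": [0,0,0.12],"delta_rot": [0,0,0],"fingers": 0.1}
    - {"dp": [0,0,0.07],"delta_rot": [0,0,0],"fingers": 0.1}
    - {"dp": [0,0,0.03],"delta_rot": [0,0,0],"fingers": 0.1}
    - {"dp": [0,0,0],"delta_rot": [0,0,0],"fingers": 0.1}

```text
clock: 36.05
position: [0.4628, -0.3796, 0.0881]
ee_rot: [0.001, -0.048, 0.999, -0.001]
contact_force: [0.8, -0.8, -2.1]
width: 0.0292
gripper_force: 40.6
```

Call:
servo_tool:
  moves:
    - {"dp": [0,0,0],"delta_rot": [0,0,0],"fingers": 0.1}
    - {"dp": [0,0,0],"delta_rot": [0,0,0],"fingers": 0.45}
    - {"dp": [0,0,0],"delta_rot": [0,0,0],"fingers": 0.45}
    - {"dp": [0,0,0],"delta_rot": [0,0,0],"fingers": 0.45}
    - {"dp": [0,0,-0.1],"delta_rot": [0,0,0],"fingers": 0.45}

```text
clock: 36.55
position: [0.4613, -0.3782, 0.1047]
ee_rot: [-0.002, -0.048, 0.999, 0.002]
contact_force: [0.5, -0.2, -0.1]
width: 0.0382
gripper_force: 0.0
```

Call:
servo_tool:
  moves:
    - {"dp": [0,0,-0.2],"delta_rot": [0,0,0],"fingers": 0.45}
    - {"dp": [0,0,-0.2],"delta_rot": [0,0,0],"fingers": 0.7}
    - {"dp": [0,0,-0.2],"delta_rot": [0,0,0],"fingers": 0.7}
    - {"dp": [0,0,-0.2],"delta_rot": [0,0,0.96],"fingers": 0.7}
    - {"dp": [0.003,0.15,0],"delta_rot": [0,0,0],"fingers": 0.7}

```text
clock: 37.05
position: [0.4645, -0.3541, 0.2732]
ee_rot: [0.005, 0.002, 1.0, -0.006]
contact_force: [0.9, -0.4, -0.3]
width: 0.06
gripper_force: 0.0
```

Call:
servo_tool:
  moves:
    - {"dp": [0.003,0.22,0],"delta_rot": [0,0,0],"fingers": 0.7}
    - {"dp": [0.003,0.22,0],"delta_rot": [0,0,0],"fingers": 0.7}
    - {"dp": [0.003,0.22,0],"delta_rot": [0,0,0],"fingers": 0.7}
    - {"dp": [0.003,0.22,0],"delta_rot": [0,0,0],"fingers": 0.7}
    - {"dp": [0.003,0.22,0],"delta_rot": [0,0,0],"fingers": 0.7}

```text
clock: 37.55
position: [0.4585, -0.1277, 0.267]
ee_rot: [0.0, 0.0, 1.0, -0.0]
contact_force: [0.8, 0.1, -0.1]
width: 0.0598
gripper_force: 0.0
```

Call:
servo_tool:
  moves:
    - {"dp": [0.003,0.22,0],"delta_rot": [0,0,0],"fingers": 0.7}
    - {"dp": [0.003,0.22,0],"delta_rot": [0,0,0],"fingers": 0.7}
    - {"dp": [0.003,0.22,0],"delta_rot": [0,0,0],"fingers": 0.7}
    - {"dp": [0,0.04,0],"delta_rot": [0,0,0],"fingers": 0.7}
    - {"dp": [0,0,0],"delta_rot": [0,0,-0.88],"fingers": 0.7}

```text
clock: 38.05
position: [0.4568, 0.0122, 0.2669]
ee_rot: [0.0, -0.047, 0.999, -0.0]
contact_force: [0.4, -0.4, 0.6]
width: 0.0598
gripper_force: 0.0
```

Call:
servo_tool:
  moves:
    - {"dp": [0,0,0],"delta_rot": [0,0,-0.87],"fingers": 0.7}
    - {"dp": [0,0,0],"delta_rot": [0,0,-0.87],"fingers": 0.7}
    - {"dp": [0,0,0],"delta_rot": [0,0,-0.87],"fingers": 0.7}
    - {"dp": [0,0,0],"delta_rot": [0,0,-0.87],"fingers": 0.7}
    - {"dp": [0,0,0],"delta_rot": [0,0,0],"fingers": 0.7}

```text
clock: 38.55
position: [0.4571, 0.01, 0.2668]
ee_rot: [0.0, -0.216, 0.976, -0.0]
contact_force: [-0.1, 0.4, 0.1]
width: 0.06
gripper_force: 0.0
```

Call:
servo_tool:
  moves:
    - {"dp": [0,0,0],"delta_rot": [0,0,0],"fingers": 0.7}
    - {"dp": [0,0,0],"delta_rot": [0,0,0],"fingers": 0.7}
    - {"dp": [0,0,0],"delta_rot": [0,0,0],"fingers": 0.7}

```text
clock: 38.85
position: [0.457, 0.0105, 0.2667]
ee_rot: [0.0, -0.216, 0.976, -0.0]
contact_force: [-0.5, -0.2, -0.1]
width: 0.0594
gripper_force: 0.0
```

Run:
```python
from h import *
s,im,W=look('w10');print(s['position'],s['ee_rot'],s['width'])
for x in stones(im,W):print(x)
for x in stones(im,W,.028):print('hi',x)
im,d=grab('scene','s10');W=world('scene',d)
for x in stones(im,W):print(x)
for x in stones(im,W,.027):print('hi',x)
```

```text
[0.45697385 0.0105231  0.26671729] [ 3.46971858e-05 -2.15956222e-01  9.76403046e-01 -3.88595786e-06] 0.05940241605487246
('red', array([ 454.9, -328.9]), array([146.3, 192.2]), np.float32(95.6), np.float64(0.0245), np.int32(1270))
('red', array([ 446.8, -378.7]), array([71.2, 29. ]), np.float32(9.6), np.float64(0.0345), np.int32(334))
('red', array([454.1,   9.8]), array([95.3, 29.6]), np.float32(24.2), np.float64(0.0285), np.int32(2417))
('red', array([597.4,   7.8]), array([29.9, 95. ]), np.float32(167.1), np.float64(0.0283), np.int32(1353))
('green', array([462.9, 280.3]), array([51.1, 30.4]), np.float32(7.0), np.float64(0.0342), np.int32(789))
('green', array([466.1, 362.2]), array([76.8, 31.6]), np.float32(6.8), np.float64(0.0342), np.int32(982))
hi ('red', array([ 446.8, -378.7]), array([71.2, 29. ]), np.float32(9.6), np.float64(0.0345), np.int32(333))
hi ('red', array([430.4,  -1.8]), array([41. , 28.3]), np.float32(25.2), np.float64(0.0289), np.int32(452))
hi ('red', array([457.5,  14.1]), array([23.8, 22.7]), np.float32(27.6), np.float64(0.0287), np.int32(140))
hi ('red', ar
[... 581 characters left out ...]
, np.float32(25.6), np.float64(0.0285), np.int32(227))
('red', array([600.6,   7.8]), array([31.1, 99.2]), np.float32(166.1), np.float64(0.028), np.int32(266))
('green', array([487.4, 283.7]), array([97.7, 27.9]), np.float32(7.2), np.float64(0.0345), np.int32(221))
('green', array([480.4, 363.7]), array([98.3, 28.6]), np.float32(6.3), np.float64(0.0343), np.int32(235))
hi ('red', array([ 461.5, -379.3]), array([100.7,  30.4]), np.float32(5.3), np.float64(0.0341), np.int32(206))
hi ('green', array([487.4, 283.7]), array([97.7, 27.9]), np.float32(7.2), np.float64(0.0345), np.int32(212))
hi ('green', array([479.1, 363.5]), array([95.8, 28.6]), np.float32(6.3), np.float64(0.0344), np.int32(218))
```

Call:
servo_tool:
  moves:
    - {"dp": [0,0,0.1],"delta_rot": [0,0,0],"fingers": 0.7}
    - {"dp": [0,0,0.2],"delta_rot": [0,0,0],"fingers": 0.7}
    - {"dp": [0,0,0.2],"delta_rot": [0,0,0],"fingers": 0.7}
    - {"dp": [0,0,0.2],"delta_rot": [0,0,0],"fingers": 0.7}
    - {"dp": [0,0,0.15],"delta_rot": [0,0,0],"fingers": 0.7}

```text
clock: 39.45
position: [0.4562, 0.0108, 0.0948]
ee_rot: [-0.001, -0.216, 0.976, 0.0]
contact_force: [0.6, 0.1, -0.6]
width: 0.0597
gripper_force: 0.0
```

Call:
servo_tool:
  moves:
    - {"dp": [0,0,0.076],"delta_rot": [0,0,0],"fingers": 0.7}
    - {"dp": [0,0,0],"delta_rot": [0,0,0],"fingers": 0.7}
    - {"dp": [0,0,0],"delta_rot": [0,0,0],"fingers": 0.7}
    - {"dp": [0,0,0],"delta_rot": [0,0,0],"fingers": 0.7}

```text
clock: 39.85
position: [0.458, 0.0106, 0.0825]
ee_rot: [0.001, -0.216, 0.976, -0.0]
contact_force: [-0.6, 0.7, -0.7]
width: 0.0599
gripper_force: 0.0
```

Call:
servo_tool:
  moves:
    - {"dp": [0,0,0],"delta_rot": [0,0,0],"fingers": 0.1}
    - {"dp": [0,0,0],"delta_rot": [0,0,0],"fingers": 0.1}
    - {"dp": [0,0,0],"delta_rot": [0,0,0],"fingers": 0.1}
    - {"dp": [0,0,0],"delta_rot": [0,0,0],"fingers": 0.1}
    - {"dp": [0,0,0],"delta_rot": [0,0,0],"fingers": 0.1}
  force: 40

```text
clock: 40.35
position: [0.4576, 0.0106, 0.0825]
ee_rot: [0.001, -0.216, 0.976, -0.0]
contact_force: [-0.0, 0.0, 5.9]
width: 0.0293
gripper_force: 40.8
```

Call:
servo_tool:
  moves:
    - {"dp": [0,0,-0.1],"delta_rot": [0,0,0],"fingers": 0.1}
    - {"dp": [0,0,-0.2],"delta_rot": [0,0,0],"fingers": 0.1}
    - {"dp": [0,0,-0.2],"delta_rot": [0,0,0],"fingers": 0.1}
    - {"dp": [0,0,-0.2],"delta_rot": [0,0,0],"fingers": 0.1}
    - {"dp": [0,0,-0.2],"delta_rot": [0,0,0],"fingers": 0.1}

```text
clock: 40.85
position: [0.4563, 0.0107, 0.2633]
ee_rot: [0.0, -0.216, 0.976, 0.0]
contact_force: [0.2, 0.3, -2.2]
width: 0.0291
gripper_force: 40.0
```

Call:
servo_tool:
  moves:
    - {"dp": [0,0,0],"delta_rot": [0,0,0.88],"fingers": 0.1}
    - {"dp": [0,0,0],"delta_rot": [0,0,0.87],"fingers": 0.1}
    - {"dp": [0,0,0],"delta_rot": [0,0,0.87],"fingers": 0.1}
    - {"dp": [0,0,0],"delta_rot": [0,0,0.87],"fingers": 0.1}
    - {"dp": [0,0,0],"delta_rot": [0,0,0.87],"fingers": 0.1}

```text
clock: 41.35
position: [0.4565, 0.0108, 0.2615]
ee_rot: [-0.0, 0.002, 1.0, 0.0]
contact_force: [-0.1, 0.1, -0.8]
width: 0.0293
gripper_force: 40.1
```

Call:
servo_tool:
  moves:
    - {"dp": [0,0,0],"delta_rot": [0,0,0],"fingers": 0.1}
    - {"dp": [0,0,0],"delta_rot": [0,0,0],"fingers": 0.1}
    - {"dp": [0,0,0],"delta_rot": [0,0,0],"fingers": 0.1}
    - {"dp": [0,0,0],"delta_rot": [0,0,0],"fingers": 0.1}

```text
clock: 41.75
position: [0.4569, 0.0107, 0.2615]
ee_rot: [-0.0, -0.0, 1.0, 0.0]
contact_force: [0.1, 0.0, -0.5]
width: 0.0292
gripper_force: 40.1
```

Call:
servo_tool:
  moves:
    - {"dp": [0.003,-0.1,0],"delta_rot": [0,0,0],"fingers": 0.1}
    - {"dp": [0,-0.22,0],"delta_rot": [0,0,0],"fingers": 0.1}
    - {"dp": [0,-0.22,0],"delta_rot": [0,0,0],"fingers": 0.1}
    - {"dp": [0,-0.22,0],"delta_rot": [0,0,0],"fingers": 0.1}
    - {"dp": [0,-0.22,0],"delta_rot": [0,0,0],"fingers": 0.1}

```text
clock: 42.25
position: [0.4562, -0.187, 0.2616]
ee_rot: [0.0, -0.0, 1.0, 0.0]
contact_force: [1.4, -0.3, -1.3]
width: 0.0289
gripper_force: 40.1
```

Call:
servo_tool:
  moves:
    - {"dp": [0,-0.22,0],"delta_rot": [0,0,0],"fingers": 0.1}
    - {"dp": [0,-0.22,0],"delta_rot": [0,0,0],"fingers": 0.1}
    - {"dp": [0,-0.22,0],"delta_rot": [0,0,0],"fingers": 0.1}
    - {"dp": [0,-0.053,0],"delta_rot": [0,0,0],"fingers": 0.1}
    - {"dp": [0,0,0.1],"delta_rot": [0,0,-0.96],"fingers": 0.1}

```text
clock: 42.75
position: [0.4577, -0.3315, 0.2433]
ee_rot: [0.002, -0.048, 0.999, -0.002]
contact_force: [0.9, 0.2, -1.5]
width: 0.0289
gripper_force: 40.3
```

Call:
servo_tool:
  moves:
    - {"dp": [0,0,0.2],"delta_rot": [0,0,0],"fingers": 0.1}
    - {"dp": [0,0,0.2],"delta_rot": [0,0,0],"fingers": 0.1}
    - {"dp": [0,0,0],"delta_rot": [0,0,0],"fingers": 0.1}
    - {"dp": [0,0,0],"delta_rot": [0,0,0],"fingers": 0.1}
    - {"dp": [0,0,0],"delta_rot": [0,0,0],"fingers": 0.1}

```text
clock: 43.25
position: [0.4577, -0.3288, 0.1636]
ee_rot: [0.001, -0.048, 0.999, -0.001]
contact_force: [0.5, 0.1, -0.7]
width: 0.029
gripper_force: 40.3
```

Call:
servo_tool:
  moves:
    - {"dp": [0,0,0],"delta_rot": [0,0,0],"fingers": 0.1}
    - {"dp": [0,0,0],"delta_rot": [0,0,0],"fingers": 0.1}

```text
clock: 43.45
position: [0.4572, -0.3284, 0.1633]
ee_rot: [0.001, -0.048, 0.999, -0.001]
contact_force: [-0.3, -0.6, -0.5]
width: 0.0292
gripper_force: 40.3
```

Call:
servo_tool:
  moves:
    - {"dp": [0,0,0.15],"delta_rot": [0,0,0],"fingers": 0.1}
    - {"dp": [0,0,0.12],"delta_rot": [0,0,0],"fingers": 0.1}
    - {"dp": [0,0,0.07],"delta_rot": [0,0,0],"fingers": 0.1}
    - {"dp": [0,0,0.03],"delta_rot": [0,0,0],"fingers": 0.1}
    - {"dp": [0,0,0],"delta_rot": [0,0,0],"fingers": 0.1}

```text
clock: 43.95
position: [0.4568, -0.3282, 0.0888]
ee_rot: [0.0, -0.048, 0.999, -0.0]
contact_force: [-0.5, 0.2, -1.2]
width: 0.0294
gripper_force: 40.3
```

Call:
servo_tool:
  moves:
    - {"dp": [0,0,0],"delta_rot": [0,0,0],"fingers": 0.1}
    - {"dp": [0,0,0],"delta_rot": [0,0,0],"fingers": 0.43}
    - {"dp": [0,0,0],"delta_rot": [0,0,0],"fingers": 0.43}
    - {"dp": [0,0,0],"delta_rot": [0,0,0],"fingers": 0.43}
    - {"dp": [0,0,-0.1],"delta_rot": [0,0,0],"fingers": 0.43}

```text
clock: 44.45
position: [0.4552, -0.3268, 0.1056]
ee_rot: [-0.002, -0.048, 0.999, 0.002]
contact_force: [-0.8, 0.2, -0.2]
width: 0.0367
gripper_force: 0.0
```

Call:
servo_tool:
  moves:
    - {"dp": [0,0,-0.2],"delta_rot": [0,0,0],"fingers": 0.43}
    - {"dp": [0,0,-0.2],"delta_rot": [0,0,0],"fingers": 0.7}
    - {"dp": [0,0,-0.2],"delta_rot": [0,0,0],"fingers": 0.7}
    - {"dp": [0,0,-0.2],"delta_rot": [0,0,0.96],"fingers": 0.7}
    - {"dp": [-0.04,0.1,0],"delta_rot": [0,0,0],"fingers": 0.7}

```text
clock: 44.95
position: [0.4664, -0.3115, 0.2738]
ee_rot: [0.005, 0.002, 1.0, -0.005]
contact_force: [0.8, 0.6, -0.6]
width: 0.0602
gripper_force: 0.0
```

Call:
servo_tool:
  moves:
    - {"dp": [-0.08,0.19,0],"delta_rot": [0,0,0],"fingers": 0.7}
    - {"dp": [-0.08,0.19,0],"delta_rot": [0,0,0],"fingers": 0.7}
    - {"dp": [-0.08,0.19,0],"delta_rot": [0,0,0],"fingers": 0.7}
    - {"dp": [-0.08,0.19,0],"delta_rot": [0,0,0],"fingers": 0.7}
    - {"dp": [-0.08,0.19,0],"delta_rot": [0,0,0],"fingers": 0.7}

```text
clock: 45.45
position: [0.5448, -0.1164, 0.2676]
ee_rot: [0.0, 0.0, 1.0, -0.0]
contact_force: [0.9, -0.7, -0.1]
width: 0.0597
gripper_force: 0.0
```

Call:
servo_tool:
  moves:
    - {"dp": [-0.08,0.19,0],"delta_rot": [0,0,0],"fingers": 0.7}
    - {"dp": [-0.08,0.19,0],"delta_rot": [0,0,0],"fingers": 0.7}
    - {"dp": [-0.08,0.19,0],"delta_rot": [0,0,0],"fingers": 0.7}
    - {"dp": [-0.037,0.065,0],"delta_rot": [0,0,0],"fingers": 0.7}
    - {"dp": [0,0,0],"delta_rot": [0,0,0.77],"fingers": 0.7}

```text
clock: 45.95
position: [0.6006, 0.0111, 0.2672]
ee_rot: [0.0, 0.038, 0.999, 0.0]
contact_force: [0.8, -0.3, -0.1]
width: 0.0597
gripper_force: 0.0
```

Call:
servo_tool:
  moves:
    - {"dp": [0,0,0],"delta_rot": [0,0,0.77],"fingers": 0.7}
    - {"dp": [0,0,0],"delta_rot": [0,0,0.77],"fingers": 0.7}
    - {"dp": [0,0,0],"delta_rot": [0,0,0],"fingers": 0.7}
    - {"dp": [0,0,0],"delta_rot": [0,0,0],"fingers": 0.7}
    - {"dp": [0,0,0],"delta_rot": [0,0,0],"fingers": 0.7}

```text
clock: 46.45
position: [0.5997, 0.0087, 0.2675]
ee_rot: [-0.0, 0.115, 0.993, -0.0]
contact_force: [0.6, 0.3, -0.5]
width: 0.0596
gripper_force: 0.0
```

Run:
```python
from h import *
s,im,W=look('w11');print(s['position'],s['ee_rot'],s['width'])
for x in stones(im,W):print(x)
im,d=grab('scene','s11');W=world('scene',d)
for x in stones(im,W):print(x)
for x in stones(im,W,.027):print('hi',x)
```

```text
[0.59969774 0.00869293 0.26748949] [-3.68590811e-05  1.14828120e-01  9.93385372e-01 -6.13822938e-05] 0.05958164699919899
('red', array([ 452.9, -307.6]), array([147. , 149.8]), np.float32(95.5), np.float64(0.0245), np.int32(1024))
('red', array([ 469.4, -326.3]), array([65.1, 30.6]), np.float32(4.6), np.float64(0.0345), np.int32(356))
('red', array([598. ,   7.6]), array([29.5, 94.5]), np.float32(167.3), np.float64(0.0284), np.int32(2375))
('green', array([476.1, 362.9]), array([94.4, 32.4]), np.float32(7.1), np.float64(0.0342), np.int32(1548))
('green', array([485.4, 283.4]), array([95.2, 32.1]), np.float32(7.1), np.float64(0.0344), np.int32(2033))
('red', array([ 460.4, -327. ]), array([147.3, 187.5]), np.float32(95.0), np.float64(0.0323), np.int32(978))
('red', array([601.1,   7.9]), array([31. , 96.8]), np.float32(167.3), np.float64(0.0284), np.int32(266))
('green', array([487. , 283.1]), array([96. , 28.7]), np.float32(7.6), np.float64(0.0345), np.int32(222))
('green', array([478.8, 363.6]), array([100.4,  29. ]), np.float32(6.6), np.float64(0.0343), np.int32(238))
hi ('red', array([ 464.3, -378.9]), array([99.6, 31.5]), np.float32(5.0), np.float64(0.0342), np.int32(211))
hi ('red', array([ 456.4, -328.4]), array([98.3, 29.4]), np.float32(5.9), np.float64(0.0346), np.int32(210))
hi ('green', array([487. , 283.1]), array([96. , 28.7]), np.float32(7.6), np.float64(0.0345), np.int32(216))
hi ('green', array([479.4, 363.6]), array([99.1, 28.8]), np.float32(6.9), np.float64(0.0344), np.int32(219))
```

Last stone. Grasp and lift it.

Call:
servo_tool:
  moves:
    - {"dp": [0,0,0.1],"delta_rot": [0,0,0],"fingers": 0.7}
    - {"dp": [0,0,0.2],"delta_rot": [0,0,0],"fingers": 0.7}
    - {"dp": [0,0,0.2],"delta_rot": [0,0,0],"fingers": 0.7}
    - {"dp": [0,0,0.2],"delta_rot": [0,0,0],"fingers": 0.7}
    - {"dp": [0,0,0.15],"delta_rot": [0,0,0],"fingers": 0.7}

```text
clock: 47.05
position: [0.5988, 0.0091, 0.0953]
ee_rot: [-0.001, 0.115, 0.993, -0.0]
contact_force: [-0.4, 0.4, 0.7]
width: 0.0597
gripper_force: 0.0
```

Call:
servo_tool:
  moves:
    - {"dp": [0,0,0.08],"delta_rot": [0,0,0],"fingers": 0.7}
    - {"dp": [0,0,0],"delta_rot": [0,0,0],"fingers": 0.7}
    - {"dp": [0,0,0],"delta_rot": [0,0,0],"fingers": 0.7}
    - {"dp": [0,0,0],"delta_rot": [0,0,0],"fingers": 0.7}

```text
clock: 47.45
position: [0.6008, 0.009, 0.0829]
ee_rot: [0.001, 0.115, 0.993, 0.0]
contact_force: [1.1, -0.2, 0.5]
width: 0.0598
gripper_force: 0.0
```

Call:
servo_tool:
  moves:
    - {"dp": [0,0,0],"delta_rot": [0,0,0],"fingers": 0.1}
    - {"dp": [0,0,0],"delta_rot": [0,0,0],"fingers": 0.1}
    - {"dp": [0,0,0],"delta_rot": [0,0,0],"fingers": 0.1}
    - {"dp": [0,0,0],"delta_rot": [0,0,0],"fingers": 0.1}
    - {"dp": [0,0,0],"delta_rot": [0,0,0],"fingers": 0.1}
  force: 40

```text
clock: 47.95
position: [0.6004, 0.0088, 0.0828]
ee_rot: [0.001, 0.115, 0.993, -0.0]
contact_force: [-1.0, -0.2, 5.7]
width: 0.0289
gripper_force: 41.8
```

Call:
servo_tool:
  moves:
    - {"dp": [0,0,-0.1],"delta_rot": [0,0,0],"fingers": 0.1}
    - {"dp": [0,0,-0.2],"delta_rot": [0,0,0],"fingers": 0.1}
    - {"dp": [0,0,-0.2],"delta_rot": [0,0,0],"fingers": 0.1}
    - {"dp": [0,0,-0.2],"delta_rot": [0,0,0],"fingers": 0.1}
    - {"dp": [0,0,-0.2],"delta_rot": [0,0,0],"fingers": 0.1}

```text
clock: 48.45
position: [0.599, 0.0093, 0.2625]
ee_rot: [-0.001, 0.115, 0.993, 0.0]
contact_force: [1.2, -0.3, -3.0]
width: 0.0292
gripper_force: 40.7
```

Call:
servo_tool:
  moves:
    - {"dp": [0,0,0],"delta_rot": [0,0,-0.77],"fingers": 0.1}
    - {"dp": [0,0,0],"delta_rot": [0,0,-0.77],"fingers": 0.1}
    - {"dp": [0,0,0],"delta_rot": [0,0,-0.77],"fingers": 0.1}
    - {"dp": [0,0,0],"delta_rot": [0,0,0],"fingers": 0.1}
    - {"dp": [0,0,0],"delta_rot": [0,0,0],"fingers": 0.1}

```text
clock: 48.95
position: [0.5994, 0.0092, 0.261]
ee_rot: [-0.001, 0.001, 1.0, 0.0]
contact_force: [0.4, 0.4, -1.6]
width: 0.0286
gripper_force: 40.8
```

Call:
servo_tool:
  moves:
    - {"dp": [0,0,0],"delta_rot": [0,0,0],"fingers": 0.1}
    - {"dp": [0,0,0],"delta_rot": [0,0,0],"fingers": 0.1}

```text
clock: 49.15
position: [0.5997, 0.0091, 0.2613]
ee_rot: [-0.0, 0.0, 1.0, 0.0]
contact_force: [-0.8, 0.4, -2.4]
width: 0.0289
gripper_force: 40.8
```

Call:
servo_tool:
  moves:
    - {"dp": [0.093,-0.178,0],"delta_rot": [0,0,0],"fingers": 0.1}
    - {"dp": [0.093,-0.178,0],"delta_rot": [0,0,0],"fingers": 0.1}
    - {"dp": [0.093,-0.178,0],"delta_rot": [0,0,0],"fingers": 0.1}
    - {"dp": [0.093,-0.178,0],"delta_rot": [0,0,0],"fingers": 0.1}
    - {"dp": [0.093,-0.178,0],"delta_rot": [0,0,0],"fingers": 0.1}

```text
clock: 49.65
position: [0.506, -0.1701, 0.2616]
ee_rot: [0.0, -0.0, 1.0, -0.0]
contact_force: [0.9, -0.0, -2.7]
width: 0.029
gripper_force: 40.9
```

Call:
servo_tool:
  moves:
    - {"dp": [0.093,-0.178,0],"delta_rot": [0,0,0],"fingers": 0.1}
    - {"dp": [0.093,-0.178,0],"delta_rot": [0,0,0],"fingers": 0.1}
    - {"dp": [0.091,-0.18,0],"delta_rot": [0,0,0],"fingers": 0.1}
    - {"dp": [0,0,0.1],"delta_rot": [0,0,-0.96],"fingers": 0.1}
    - {"dp": [0,0,0.2],"delta_rot": [0,0,0],"fingers": 0.1}

```text
clock: 50.15
position: [0.4528, -0.2793, 0.204]
ee_rot: [0.004, -0.047, 0.999, -0.003]
contact_force: [1.1, -0.7, -2.8]
width: 0.0288
gripper_force: 41.1
```

Call:
servo_tool:
  moves:
    - {"dp": [0,0,0.2],"delta_rot": [0,0,0],"fingers": 0.1}
    - {"dp": [0,0,0],"delta_rot": [0,0,0],"fingers": 0.1}
    - {"dp": [0,0,0],"delta_rot": [0,0,0],"fingers": 0.1}
    - {"dp": [0,0,0],"delta_rot": [0,0,0],"fingers": 0.1}
    - {"dp": [0,0,0],"delta_rot": [0,0,0],"fingers": 0.1}

```text
clock: 50.65
position: [0.4527, -0.277, 0.1637]
ee_rot: [0.002, -0.048, 0.999, -0.002]
contact_force: [0.5, 0.5, -2.6]
width: 0.0293
gripper_force: 41.0
```

Call:
servo_tool:
  moves:
    - {"dp": [0,0,0.15],"delta_rot": [0,0,0],"fingers": 0.1}
    - {"dp": [0,0,0.12],"delta_rot": [0,0,0],"fingers": 0.1}
    - {"dp": [0,0,0.07],"delta_rot": [0,0,0],"fingers": 0.1}
    - {"dp": [0,0,0.03],"delta_rot": [0,0,0],"fingers": 0.1}
    - {"dp": [0,0,0],"delta_rot": [0,0,0],"fingers": 0.1}

```text
clock: 51.15
position: [0.4523, -0.2766, 0.0891]
ee_rot: [0.001, -0.048, 0.999, -0.001]
contact_force: [-0.0, -0.4, -2.7]
width: 0.0294
gripper_force: 41.1
```

Call:
servo_tool:
  moves:
    - {"dp": [0,0,0],"delta_rot": [0,0,0],"fingers": 0.1}
    - {"dp": [0,0,0],"delta_rot": [0,0,0],"fingers": 0.43}
    - {"dp": [0,0,0],"delta_rot": [0,0,0],"fingers": 0.43}
    - {"dp": [0,0,0],"delta_rot": [0,0,0],"fingers": 0.43}
    - {"dp": [0,0,-0.1],"delta_rot": [0,0,0],"fingers": 0.43}

```text
clock: 51.65
position: [0.4502, -0.2752, 0.106]
ee_rot: [-0.002, -0.048, 0.999, 0.002]
contact_force: [-0.5, 0.7, -1.1]
width: 0.0368
gripper_force: 0.0
```

Call:
servo_tool:
  moves:
    - {"dp": [0,0,-0.2],"delta_rot": [0,0,0],"fingers": 0.43}
    - {"dp": [0,0,-0.2],"delta_rot": [0,0,0],"fingers": 0.43}
    - {"dp": [0,0,-0.2],"delta_rot": [0,0,0],"fingers": 0.43}
    - {"dp": [0,0,-0.2],"delta_rot": [0,0,0.96],"fingers": 0.43}
    - {"dp": [0.1,0.1,0],"delta_rot": [0,0,0],"fingers": 0.43}

```text
clock: 52.15
position: [0.4359, -0.2601, 0.2737]
ee_rot: [0.006, 0.001, 1.0, -0.005]
contact_force: [-1.3, 0.0, 0.2]
width: 0.0368
gripper_force: 0.0
```

Call:
servo_tool:
  moves:
    - {"dp": [0.1,0.2,0],"delta_rot": [0,0,0],"fingers": 0.43}
    - {"dp": [0.1,0.2,0],"delta_rot": [0,0,0],"fingers": 0.43}
    - {"dp": [0.1,0.2,0],"delta_rot": [0,0,0],"fingers": 0.43}
    - {"dp": [0,0.2,0],"delta_rot": [0,0,0],"fingers": 0.43}
    - {"dp": [0,0,0],"delta_rot": [0,0,0],"fingers": 0.43}

```text
clock: 52.65
position: [0.3696, -0.0921, 0.2676]
ee_rot: [-0.0, -0.002, 1.0, 0.001]
contact_force: [-0.3, -1.2, 0.0]
width: 0.0367
gripper_force: 0.0
```

Call:
servo_tool:
  moves:
    - {"dp": [0,0,0],"delta_rot": [0,0,0],"fingers": 0.43}
    - {"dp": [0,0,0],"delta_rot": [0,0,0],"fingers": 0.43}
    - {"dp": [0,0,0],"delta_rot": [0,0,0],"fingers": 0.43}
    - {"dp": [0,0,0],"delta_rot": [0,0,0],"fingers": 0.43}

```text
clock: 53.05
position: [0.3717, -0.0972, 0.2674]
ee_rot: [-0.0, 0.001, 1.0, 0.0]
contact_force: [-0.7, -0.4, -0.2]
width: 0.0367
gripper_force: 0.0
```

Run:
```python
from h import *
s=readout.get_state();print(s['position'],s['contact_force'],s['width'])
for n in('top','scene'):
  im,d=grab(n,n+'z');W=world(n,d)
  for x in stones(im,W):print(x)
  for x in stones(im,W,.028):print('hi',x)
  print(cup(W,(.64,.2455),.148,.007,.05))
  if n=='scene': cv2.imwrite('pics/zc.png',cv2.cvtColor(cv2.resize(im[100:325,:],(800,352)),cv2.COLOR_RGB2BGR))
```

```text
[ 0.37171635 -0.09717554  0.26735861] [-0.65058347 -0.44868569 -0.20099845] 0.036710289907624385
('red', array([ 456.2, -327.4]), array([146. , 191.8]), np.float32(95.3), np.float64(0.0262), np.int32(304))
('red', array([ 460.7, -377.7]), array([95.6, 29.7]), np.float32(4.8), np.float64(0.0365), np.int32(251))
('red', array([ 453.5, -274.4]), array([93.4, 30.6]), np.float32(4.6), np.float64(0.0358), np.int32(234))
('red', array([ 455.3, -326.8]), array([95.8, 30.7]), np.float32(3.7), np.float64(0.0361), np.int32(252))
('green', array([486.5, 285.4]), array([95.2, 29. ]), np.float32(7.3), np.float64(0.0363), np.int32(264))
('green', array([456.9, 366.4]), array([94.6, 30.1]), np.float32(7.0), np.float64(0.0365), np.int32(275))
hi ('red', array([ 460.7, -377.7]), array([95.6, 29.7]), np.float32(4.8), np.float64(0.0366), np.int32(241))
hi ('red', array([ 455.3, -326.8]), array([95.8, 30.7]), np.float32(3.7), np.float64(0.0363), np.int32(242))
hi ('red', array([ 453.5, -274.4]), array([93.4, 30.6]), np.float32(4.6), np.float64(0.0358), np.int32(227))
hi ('green', array([486.7, 285.4]), a
[... 642 characters left out ...]
t32(226))
hi ('red', array([ 464.3, -379.7]), array([99.4, 29.9]), np.float32(6.7), np.float64(0.0349), np.int32(195))
hi ('red', array([ 458. , -328.8]), array([98.6, 31.9]), np.float32(4.3), np.float64(0.0342), np.int32(200))
hi ('red', array([ 455.2, -276. ]), array([99.4, 29.6]), np.float32(5.7), np.float64(0.034), np.int32(196))
hi ('green', array([459.6, 364.1]), array([97.9, 28.8]), np.float32(7.0), np.float64(0.034), np.int32(210))
hi ('green', array([488. , 283.8]), array([98.5, 27.8]), np.float32(6.1), np.float64(0.0348), np.int32(208))
(array([0.63971239, 0.24306288]), np.float64(0.0310028549618728), array([639.4, 243.9]), array([65.9, 61.3]), 110, np.float64(0.14966410541771566))
```

View pics/zc.png

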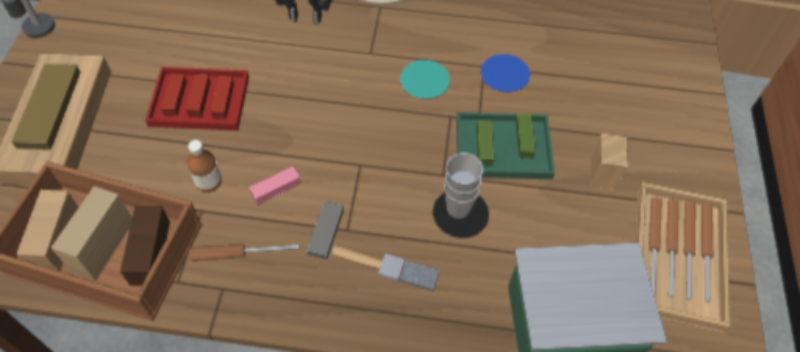

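The three-cup stack stands on the black mat at (462,190). Three red stones lie flat in the red tray at (197,95), and two green ones in the green tray at (505,140). One green stone was knocked about 2 cm inside its tray but is still flat. The bystanders are where they were.

```bash
python3 -c "
from rig import manip; print(manip.sign_off())"
```

```text
the job is handed in; nothing more can be done
None
```

The job is handed in; the last check showed all three cups nested upright on the black mat, three red and two green stones flat in their trays, and the bystanders undisturbed, but the hand-in returned no verdict.

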